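# Change the batch in the module test station

### The arm

A 6-joint arm with a two-finger parallel gripper is mounted at the origin on the work surface. World frame = base frame: x ahead of the robot, y to its left, z up, the work surface at z = 0. Lengths are in m, angles in rad, forces in N, time in s.
With the tool pointing down it reaches from about 0.325 to 0.9 m from the base axis. Payload 6.1 kg.
Tool frame: the origin (TCP) lies midway between the tips of the shut fingers; the grasp point (between the pads) lies 19 mm behind it; z points along the fingers, x is the direction in which the jaws open and shut, and the axes are right-handed (so a half turn about z gives the same grasp; the last joint's range is limited). The gripper opens to 85 mm and grips with 20 to 120 N. Pads are 22 mm wide; open, the fingers measure 114 mm over their backs; the gripper's body (76 mm by 85 mm) begins 54 mm behind the grasp point. The pads swing forward as they close: fully open they stand 13 mm farther back than shut.
Start: joints at [-1.329, 0.22, 1.526, -0, 1.395, -0.126], TCP at [0.225, -0.583, 0.231] pointing down, gripper open.
Joint ranges: [-2.98, 2.98], [-0.91, 2.08], [0.09, 2.57], [-1.24, 4.39], [0.2, 2.65], [-2.68, 2.68]. Speed limits (rad/s): [2.57, 2.57, 3.01, 3.14, 3.14, 3.14].

### API

Orientations are given as a rotation vector (axis times angle).
In Python, from rig import * gives the robot as it stands. The module is installed in compiled form; this text tells all that it offers.
- The arm moves only by the tool jog_arm, never from a script. Its argument "deltas" is a list of rows, each a list of 3 entries, a list of its own where there are three numbers: the shift along the tool's x, y, z scaled (see below), then the turn, a rotation vector about the tool's x, y, z scaled (see below), then the gripper command: -1 is shut, 1 is fully open, values between are in proportion. A call has 1 to 20 rows; each row is the pose to reach, as a shift and turn from the pose commanded when the call began, along the tool's axes at that moment, turning the shorter way round; what a row does not reach only later rows make up. The controller multiplies each number of a shift by 0.1 m and each number of a turn by pi rad. A row lasts 1/8 s, in which the tool goes at most 62.5 mm and 10.7 degrees, less where a joint would pass 70% of its speed; a pose out of reach is approached as far as the arm can. A call with a number of a shift or a turn outside -1 to 1 is refused whole. A call with a gripper value outside its range is refused whole. The fingers move at their own pace and stop on an object; the grip force is fixed at half the most. Time passes only in rows, so rows that repeat a pose let the fingers close. It gives the time, the measured TCP pose, the force and the opening at its end, in the units of the state.
- sense(): the state, without advancing time (a new reading comes with each control period).
- camera(name): name is "scene" or "top" or "wrist"; returns a dict with "color" (420x560x3 uint8, blue, green, red), "fx", "fy", "cx", "cy" (pixels), "distortion" ([k1, k2, p1, p2, k3] as OpenCV has them; the pictures are not rectified), "extrinsics" (4x4, takes a point from world to camera coordinates); the wrist camera has in their place "hand_eye" (4x4, takes a point from camera to tool coordinates, whose origin is the TCP and whose axes are the tool frame's). Camera axes: x right, y up, looking along -z (the intrinsics and any distortion apply to the point x, -y, -z); pixel columns grow to the right and rows downward; lengths in m; the calibration is good to about 2 mm. A picture is of the moment at which its call begins: read the wrist's pose just before it. There is no depth.
- sign_off(): hands the job in, once; it reports no verdict.
The state is a dict: "clock": time; "joint_positions": joint angles; "qvel": joint speeds; "joint_torque": joint torques, N m; "tcp_pos": TCP position; "tool_rot": TCP orientation; "ft_force": force on the tool from outside, world axes, zero at the start; "wrist_torque": the same for the moment, N m; "grip_width": finger opening in m.
Only numpy, scipy, OpenCV 4.12 (cv2) and the standard library are available. Lean on these libraries where they do the work, as an engineer would, in place of code of your own. Each camera call takes 0.05 s, during which the arm holds its last target. There are 200 camera calls.

### The job

The test station has finished its batch: raise the lever on its head all the way, take the tested modules (green stickers) out and set them upright on the outgoing shelf in one neat side-by-side row with the finished module already there: square to the shelf, tongue ends up to the back lip (within about a centimetre), no more than a finger's width between neighbours. Load every waiting grey module from the blue mat into the station, one to a slot, tongue first and pushed fully home under the raised contact bar, and then lower the lever fully to clamp them. Leave the yellow reference module on the mat and do not disturb the other things on the bench.

Things in the scene. Friction and masses are not known exactly. Their poses are not given: they have to be found in the camera images.
- lever (a joint): small cam lever with a red ball knob on the right-hand end (-y) of the test station's head; 0 rad = down, the bar pressing on the modules, 0.8 rad = fully raised (its stop). Light friction, stays where it is left (about 3 N at the knob, a little more over the last of the way down, when the bar squeezes the modules).
- lever_knob (a point): centre of the red ball knob, 20 mm diameter, on a 4 mm radius steel arm; it moves on an arc of 65 mm radius about the lever_pivot point. With the lever down the arm points to the station's -x (front) and 0.25 rad above level; raising swings it up and back towards +x.
- lever_pivot (a point): point on the lever's pivot axis in the plane of the knob's arc; fixed to the station. Its y axis is the pivot axis, x points to the back of the station, z up.
- bar (a joint): orange contact bar under the head, across all three slots; its height in m, driven by the lever's cam: 0 = down, 0.012 = lever fully raised. Under it a black sprung contact pad over each slot (2 mm travel, about 3 N when pressed in) presses on the tongue; with the lever raised the pads hang 10 mm above a seated board, 55 mm above the table.
- station: test station, fixed: grey base 200 x 200 mm, black deck with three slots along x, 40 mm above the table; at its back (+x) a low aluminium head, front face 10 mm behind the centre, top at 100 mm. Origin under the base's centre, x to the back. The orange bar spans x = 17 to 33 mm; rear stop for the tongues at x = 34 mm.
- shelf_lip (a point): point on the outgoing shelf: the middle of the front face of its 8 mm high back lip, at board level, 32 mm above the table. Axes of the shelf: x to the back, y to the left, z up. The white shelf board reaches 145 mm forward of this point and 110 mm to either side, where 6 mm high edges stand. The shelf is fixed.
- slot0 (a point): slot 0 of the station (left one, y = 44 mm in the station): where the centre of a module's case is when the module is fully home (tongue 1 mm short of the stop, underside on the deck). Slot 42 mm wide, between white ribs 5 mm high from 8 mm in front of this point to 72 mm behind it, where the bar begins. Axes as the station's.
- slot1 (a point): slot 1 of the station (middle one, y = 0 mm in the station): where the centre of a module's case is when the module is fully home (tongue 1 mm short of the stop, underside on the deck). Slot 42 mm wide, between white ribs 5 mm high from 8 mm in front of this point to 72 mm behind it, where the bar begins. Axes as the station's.
- slot2 (a point): slot 2 of the station (right one, y = -44 mm in the station): where the centre of a module's case is when the module is fully home (tongue 1 mm short of the stop, underside on the deck). Slot 42 mm wide, between white ribs 5 mm high from 8 mm in front of this point to 72 mm behind it, where the bar begins. Axes as the station's.
- waiting0_case (a point): waiting (untested) module, 130 g: green board 110 x 34 x 5 mm with a grey case (44 mm long, 34 wide, top 36 mm above the underside) on one end; 66 mm of bare board runs on from the case to a gold contact tongue. Point: case centre, 22 mm above the underside; x along the board to the tongue end (88 mm off), z up. No sticker. On the blue mat at first, tongue to the back; may be absent.
- waiting1_case (a point): waiting (untested) module, 130 g: green board 110 x 34 x 5 mm with a grey case (44 mm long, 34 wide, top 36 mm above the underside) on one end; 66 mm of bare board runs on from the case to a gold contact tongue. Point: case centre, 22 mm above the underside; x along the board to the tongue end (88 mm off), z up. No sticker. On the blue mat at first, tongue to the back; may be absent.
- waiting2_case (a point): waiting (untested) module, 130 g: green board 110 x 34 x 5 mm with a grey case (44 mm long, 34 wide, top 36 mm above the underside) on one end; 66 mm of bare board runs on from the case to a gold contact tongue. Point: case centre, 22 mm above the underside; x along the board to the tongue end (88 mm off), z up. No sticker. On the blue mat at first, tongue to the back; may be absent.
- tested0_case (a point): tested module, 130 g: green board 110 x 34 x 5 mm with a grey case (44 mm long, 34 wide, top 36 mm above the underside) on one end; 66 mm of bare board runs on from the case to a gold contact tongue. Point: case centre, 22 mm above the underside; x along the board to the tongue end (88 mm off), z up. Green round sticker. Clamped in a slot at first; may be absent.
- tested1_case (a point): tested module, 130 g: green board 110 x 34 x 5 mm with a grey case (44 mm long, 34 wide, top 36 mm above the underside) on one end; 66 mm of bare board runs on from the case to a gold contact tongue. Point: case centre, 22 mm above the underside; x along the board to the tongue end (88 mm off), z up. Green round sticker. Clamped in a slot at first; may be absent.
- tested2_case (a point): tested module, 130 g: green board 110 x 34 x 5 mm with a grey case (44 mm long, 34 wide, top 36 mm above the underside) on one end; 66 mm of bare board runs on from the case to a gold contact tongue. Point: case centre, 22 mm above the underside; x along the board to the tongue end (88 mm off), z up. Green round sticker. Clamped in a slot at first; may be absent.
- finished_case (a point): finished module, 130 g: green board 110 x 34 x 5 mm with a grey case (44 mm long, 34 wide, top 36 mm above the underside) on one end; 66 mm of bare board runs on from the case to a gold contact tongue. Point: case centre, 22 mm above the underside; x along the board to the tongue end (88 mm off), z up. Green sticker. Already on the outgoing shelf, tongue near the back lip.
- reference_case (a point): yellow reference module, 130 g: green board 110 x 34 x 5 mm with a yellow case (44 mm long, 34 wide, top 36 mm above the underside) on one end; 66 mm of bare board runs on from the case to a gold contact tongue. Point: case centre, 22 mm above the underside; x along the board to the tongue end (88 mm off), z up. On the blue mat among the waiting ones; stays.
- mat: blue anti-static mat 170 x 250 x 3 mm fixed on the table, on the other side of the station from the shelf; origin under its centre, x to the back.
- spool: solder spool, 54 mm diameter, 42 mm high; a bystander, origin under its centre, not to be disturbed.
- cleaner: white cleaner bottle, 48 mm diameter, 110 mm high; a bystander, origin under its centre, not to be disturbed.
- fluxjar: amber flux jar, 44 mm diameter, 40 mm high; a bystander, origin under its centre, not to be disturbed.
- driver: screwdriver, 160 mm, lying; a bystander, origin near its middle, not to be disturbed.
- dustbrush: dust brush, 150 mm, lying; a bystander, origin near its middle, not to be disturbed.
- screwcup: small steel cup, 56 mm diameter, 30 mm high; a bystander, origin under its centre, not to be disturbed.
Things that resemble listed ones, but are neither listed nor needed, are in the scene too. What is shaped like the part that bears tested1_case but purple is not meant.

How it is judged:
On the way, in this order (a step that is already met when the one before it is completed fails the run):
1. the lever is raised while the tested modules still sit in their slots (value of joint lever above 0.55 rad and distance of each of tested0_case, tested1_case, tested2_case from where it was at the start of the episode below 0.012 m), for 0.2 s.
2. with the lever raised, all the tested modules are in the row on the shelf and all the waiting modules are home in slots (value of joint lever above 0.5 rad and x of tested0_case in the frame of shelf_lip between -0.106 and -0.083 m and z of tested0_case in the frame of shelf_lip between 0.016 and 0.028 m and angle between the x axis of each of tested0_case, tested1_case, tested2_case, finished_case and the x axis of shelf_lip, either way round below 0.15 rad and angle between each of tested0_case, tested1_case, tested2_case, finished_case, waiting0_case, waiting1_case, waiting2_case's own z axis and vertical below 0.06 rad and x of shelf_lip in the frame of tested0_case above 0 m and (horizontal distance between tested0_case and tested1_case below 0.06 m or horizontal distance between tested0_case and tested2_case below 0.06 m or horizontal distance between tested0_case and finished_case below 0.06 m) and horizontal distance between each of tested0_case, tested1_case, tested2_case and finished_case below 0.18 m and x of tested1_case in the frame of shelf_lip between -0.106 and -0.083 m and z of tested1_case in the frame of shelf_lip between 0.016 and 0.028 m and x of shelf_lip in the frame of tested1_case above 0 m and (horizontal distance between tested1_case and tested0_case below 0.06 m or horizontal distance between tested1_case and tested2_case below 0.06 m or horizontal distance between tested1_case and finished_case below 0.06 m) and x of tested2_case in the frame of shelf_lip between -0.106 and -0.083 m and z of tested2_case in the frame of shelf_lip between 0.016 and 0.028 m and x of shelf_lip in the frame of tested2_case above 0 m and (horizontal distance between tested2_case and tested0_case below 0.06 m or horizontal distance between tested2_case and tested1_case below 0.06 m or horizontal distance between tested2_case and finished_case below 0.06 m) and x of finished_case in the frame of shelf_lip between -0.106 and -0.083 m and z of finished_case in the frame of shelf_lip between 0.016 and 0.028 m and x of shelf_lip in the frame of finished_case above 0 m and (horizontal distance between waiting0_case and slot0 below 0.008 m or horizontal distance between waiting0_case and slot1 below 0.008 m or horizontal distance between waiting0_case and slot2 below 0.008 m) and angle between the x axis of each of waiting0_case, waiting1_case, waiting2_case and the x axis of slot1, either way round below 0.09 rad and z of waiting0_case in the frame of slot1 between -0.005 and 0.005 m and (horizontal distance between waiting1_case and slot0 below 0.008 m or horizontal distance between waiting1_case and slot1 below 0.008 m or horizontal distance between waiting1_case and slot2 below 0.008 m) and z of waiting1_case in the frame of slot1 between -0.005 and 0.005 m and (horizontal distance between waiting2_case and slot0 below 0.008 m or horizontal distance between waiting2_case and slot1 below 0.008 m or horizontal distance between waiting2_case and slot2 below 0.008 m) and z of waiting2_case in the frame of slot1 between -0.005 and 0.005 m), for 0.2 s.
3. the lever is lowered and the bar presses on the loaded modules (value of joint lever below 0.1 rad and contact force between bar and waiting0 above 0.8 N and contact force between bar and waiting1 above 0.8 N and contact force between bar and waiting2 above 0.8 N), for 0.2 s.
At the end, for the whole second after the job is handed in: Lever down (under 0.1 rad), bar pressing on each waiting module, home in its slot within 8 mm; tested modules upright in the shelf row, square within 8 deg, tongues within 18 mm of the lip, neighbours at most 60 mm apart centre to centre; reference within 60 mm of its start; all at rest (all of step 3 and x of tested0_case in the frame of shelf_lip between -0.106 and -0.083 m and z of tested0_case in the frame of shelf_lip between 0.016 and 0.028 m and angle between the x axis of each of tested0_case, tested1_case, tested2_case, finished_case and the x axis of shelf_lip, either way round below 0.15 rad and angle between each of tested0_case, tested1_case, tested2_case, finished_case, waiting0_case, waiting1_case, waiting2_case's own z axis and vertical below 0.06 rad and x of shelf_lip in the frame of tested0_case above 0 m and (horizontal distance between tested0_case and tested1_case below 0.06 m or horizontal distance between tested0_case and tested2_case below 0.06 m or horizontal distance between tested0_case and finished_case below 0.06 m) and horizontal distance between each of tested0_case, tested1_case, tested2_case and finished_case below 0.18 m and x of tested1_case in the frame of shelf_lip between -0.106 and -0.083 m and z of tested1_case in the frame of shelf_lip between 0.016 and 0.028 m and x of shelf_lip in the frame of tested1_case above 0 m and (horizontal distance between tested1_case and tested0_case below 0.06 m or horizontal distance between tested1_case and tested2_case below 0.06 m or horizontal distance between tested1_case and finished_case below 0.06 m) and x of tested2_case in the frame of shelf_lip between -0.106 and -0.083 m and z of tested2_case in the frame of shelf_lip between 0.016 and 0.028 m and x of shelf_lip in the frame of tested2_case above 0 m and (horizontal distance between tested2_case and tested0_case below 0.06 m or horizontal distance between tested2_case and tested1_case below 0.06 m or horizontal distance between tested2_case and finished_case below 0.06 m) and x of finished_case in the frame of shelf_lip between -0.106 and -0.083 m and z of finished_case in the frame of shelf_lip between 0.016 and 0.028 m and x of shelf_lip in the frame of finished_case above 0 m and (horizontal distance between waiting0_case and slot0 below 0.008 m or horizontal distance between waiting0_case and slot1 below 0.008 m or horizontal distance between waiting0_case and slot2 below 0.008 m) and angle between the x axis of each of waiting0_case, waiting1_case, waiting2_case and the x axis of slot1, either way round below 0.09 rad and z of waiting0_case in the frame of slot1 between -0.005 and 0.005 m and (horizontal distance between waiting1_case and slot0 below 0.008 m or horizontal distance between waiting1_case and slot1 below 0.008 m or horizontal distance between waiting1_case and slot2 below 0.008 m) and z of waiting1_case in the frame of slot1 between -0.005 and 0.005 m and (horizontal distance between waiting2_case and slot0 below 0.008 m or horizontal distance between waiting2_case and slot1 below 0.008 m or horizontal distance between waiting2_case and slot2 below 0.008 m) and z of waiting2_case in the frame of slot1 between -0.005 and 0.005 m and linear speed of each of tested0, tested1, tested2, waiting0, waiting1, waiting2, finished below 0.01 m/s and distance of reference_case from where it was at the start of the episode below 0.06 m and angle between reference_case's own z axis and vertical below 0.15 rad); the robot touches nothing.
It fails at once if a bystander on the bench is knocked more than 5 cm aside (distance of any of spool, cleaner, fluxjar, driver, dustbrush, screwcup from where it was at the start of the episode above 0.05 m).
Of tested0, tested1, tested2 only 2 to 3 are there at a start; the rules pass over those that are not, and their reading is None.
Of waiting0, waiting1, waiting2 only 2 to 3 are there at a start; the rules pass over those that are not, and their reading is None.
At some moment in a run one of waiting0, waiting1, waiting2 may be knocked a few centimetres aside while the robot is not near it.
Once in a run the grip may slacken for a moment while it holds something.
It also fails if it takes over 210 s, if anything falls off the work surface, if the arm or the gripper's body presses on something with over 40 N, if the wrist force passes 120 N, or if a joint passes its speed limit or range.

## Working session

There is one attempt and no reset: what is moved stays moved. The work goes in short steps, Python scripts to look and compute and a tool call to move; the robot and the scene stay as the last step left them, time stands still between calls to the robot, and variables do not carry over. Pictures are saved under pics/ and viewed, about 12 in all and at most 16, crops included, and the job is handed in when it is done.

Besides the shell and the picture viewer there is one more tool, called after "Emit:" as a command line: name --argument value ..., lists and objects as JSON in quotes. jog_arm: Moves the arm, as the interface text tells. Shifts and turns lie within -1 to 1; 1 stands for 0.1 m of shift or pi rad of turn. Its arguments: {"type":"object","properties":{"deltas":{"type":"array"}},"required":["deltas"]}

```bash
mkdir -p pics
cat > h.py <<'E'
from rig import *
import numpy as np, cv2
from scipy.spatial.transform import Rotation as R
def snap(name,fn):
    s=sense(); c=camera(name); cv2.imwrite('pics/'+fn+'.png',c['color'])
    K=np.array([[c['fx'],0,c['cx']],[0,c['fy'],c['cy']],[0,0,1.]]);D=np.array(c['distortion'],float)
    if name=='wrist':
        T=np.eye(4);T[:3,:3]=R.from_rotvec(s['tool_rot']).as_matrix();T[:3,3]=s['tcp_pos'];M=T@np.array(c['hand_eye'])
    else: M=np.linalg.inv(np.array(c['extrinsics']))
    np.savez('pics/'+fn,K=K,D=D,M=M); return c['color']
def ray(fn,uv,z):
    f=np.load('pics/'+fn+'.npz');K,D,M=f['K'],f['D'],f['M']
    uv=np.array(uv,float).reshape(-1,1,2); n=cv2.undistortPoints(uv,K,D)[:,0]
    d=np.c_[n[:,0],-n[:,1],-np.ones(len(n))]@M[:3,:3].T; o=M[:3,3]
    z=np.broadcast_to(z,len(d)); return o+d*((z-o[2])/d[:,2])[:,None]
def proj(fn,P):
    f=np.load('pics/'+fn+'.npz');K,D,M=f['K'],f['D'],f['M']
    P=np.atleast_2d(P); q=(P-M[:3,3])@M[:3,:3]; q=q*[1,-1,-1]
    return cv2.projectPoints(q,np.zeros(3),np.zeros(3),K,D)[0][:,0]
E
python3 - <<'E'
from h import *
for n in ['scene','top']:
    im=snap(n,n+'0'); print(im.shape,np.load('pics/'+n+'0.npz')['M'][:3,3])
s=sense();print(s)
E
```

```text
(420, 560, 3) [ 1.2944393  -0.06739001  0.72016396]
(420, 560, 3) [0.32978478 0.02780826 1.09815645]
{'clock': 0.1, 'joint_positions': array([-1.32911055e+00,  2.21137244e-01,  1.52748001e+00, -1.55984257e-05,
        1.39469735e+00, -1.26076357e-01]), 'qvel': array([ 0.0007235 , -0.00211462, -0.00060728,  0.00064269,  0.00112546,
       -0.00147451]), 'joint_torque': array([ 1.02291971e-03, -4.98243248e+01, -3.90544903e+01, -2.40992431e-04,
        5.57369800e-03,  4.96376018e-06]), 'tcp_pos': array([ 0.22458153, -0.5826838 ,  0.23032368]), 'tool_rot': array([-2.58924131e+00,  1.77716273e+00,  2.03521568e-03]), 'ft_force': array([ 0.57533321,  1.06358014, -0.17492491]), 'wrist_torque': array([-0.0320932 , -0.04669234, -0.03423807]), 'grip_width': 0.08554172307383955}
```

```bash
sleep 4; python3 -c "
import cv2
a=cv2.imread('pics/top0.png');cv2.imwrite('pics/top0b.png',cv2.resize(a,(800,600),interpolation=cv2.INTER_CUBIC))"
```

```text
(no output)
```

View pics/top0b.png

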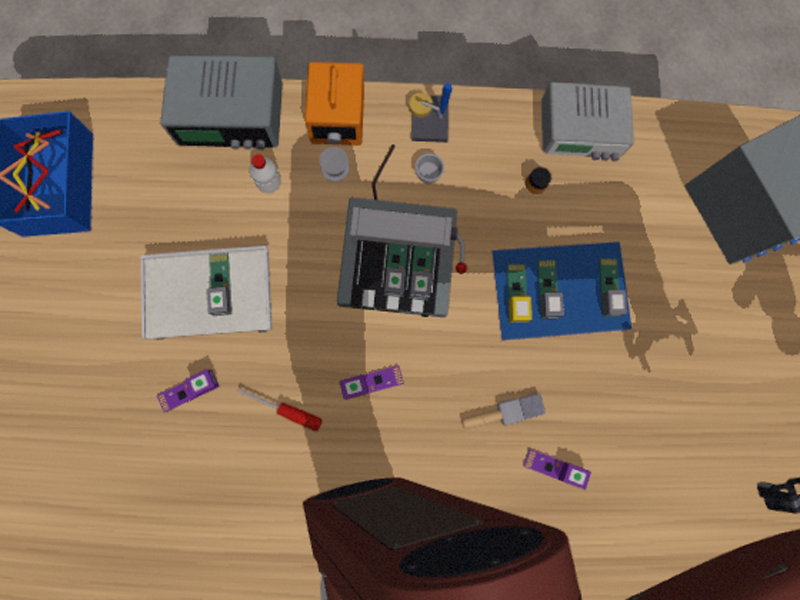

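View pics/scene0.png

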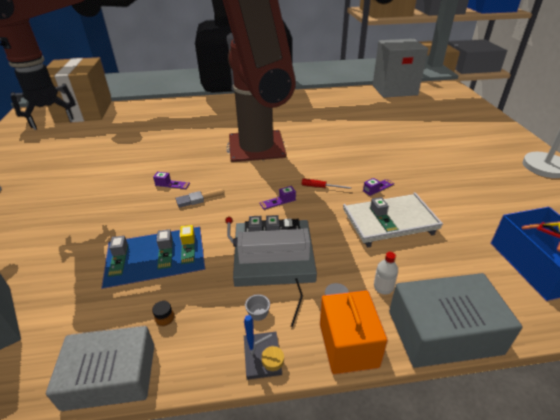

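Top view (800×600 scale): station ~(400,258), with tested modules in the middle and right slots and the left slot empty. The lever knob is at (461,268). The shelf is at (206,292) with the finished module at (218,283). On the mat: reference (520,305), waiting (552,302) and (616,300).

Run:
```python
from h import *
def r(n,uv,z):
    p=ray('top0',np.array(uv)*0.7,z); print(n,p[:,:2].round(3).tolist()); return p
def yaw(a,b): d=b-a; print('  yaw',np.arctan2(d[1],d[0]).round(3))
s=r('station FL FR BR(deck z.04)',[(338,306),(449,316),(458,207),(349,198)],.04); yaw(s[1],s[0]);yaw(s[0],s[3])
m=r('mat BL BR FR FL',[(492,250),(620,242),(632,328),(503,340)],.003);yaw(m[1],m[0]);yaw(m[3],m[0])
h=r('shelf',[(141,256),(268,247),(270,330),(144,338)],.036);yaw(h[1],h[0]);yaw(h[3],h[0])
r('knob',[(461,268)],.08)
r('caps tested1,2 z.076',[(395,281),(421,285)],.076)
r('caps mat z.039 ref,w,w',[(520,309),(553,304),(617,302)],.039)
r('fin',[(217,299)],.068)
r('spool/cup, cup2, flux, cleaner, driver, brush',[(335,165),(429,168),(540,180),(265,175),(290,412),(510,408)],.03)
```

```text
station FL FR BR(deck z.04) [[0.49, 0.099], [0.478, -0.098], [0.679, -0.112], [0.689, 0.088]]
  yaw 1.511
  yaw -0.059
mat BL BR FR FL [[0.611, -0.181], [0.636, -0.43], [0.471, -0.448], [0.442, -0.202]]
  yaw 1.674
  yaw 0.123
shelf [[0.571, 0.461], [0.594, 0.23], [0.444, 0.218], [0.422, 0.442]]
  yaw 1.67
  yaw 0.125
knob [[0.557, -0.112]]
caps tested1,2 z.076 [[0.531, 0.001], [0.525, -0.044]]
caps mat z.039 ref,w,w [[0.495, -0.225], [0.506, -0.286], [0.513, -0.405]]
fin [[0.491, 0.307]]
spool/cup, cup2, flux, cleaner, driver, brush [[0.756, 0.117], [0.756, -0.058], [0.742, -0.267], [0.732, 0.245], [0.302, 0.176], [0.319, -0.209]]
```

Emit:
jog_arm --deltas '[[[-0.4, -0.4, -0.3], [0, 0, -0.05], 1], [[-0.8, -0.8, -0.6], [0, 0, -0.1], 1], [[-1, -1, -0.7], [0, 0, -0.15], 1], [[-1, -1, -0.7], [0, 0, -0.2], 1], [[-1, -1, -0.7], [0, 0, -0.25], 1], [[-1, -1, -0.7], [0, 0, -0.3], 1], [[-1, -1, -0.7], [0, 0, -0.365], 1], [[-1, -1, -0.7], [0, 0, -0.365], 1]]'

```text
clock: 1.1
tcp_pos: [0.282, -0.4537, 0.3008]
tool_rot: [-3.139, 0.09, 0.001]
ft_force: [-0.6, 0.0, 0.2]
grip_width: 0.0853
```

Emit:
jog_arm --deltas '[[[0.4, -0.4, 0], [0, 0, 0], 1], [[0.8, -0.8, 0], [0, 0, 0], 1], [[0.8, -0.8, 0], [0, 0, 0], 1]]'

```text
clock: 1.48
tcp_pos: [0.3687, -0.3761, 0.3012]
tool_rot: [-3.139, 0.086, -0.001]
ft_force: [-0.5, 0.1, -0.4]
grip_width: 0.0857
```

Emit:
jog_arm --deltas '[[[0.4, -0.4, 0], [0, 0, 0], 1], [[0.8, -0.8, 0], [0, 0, 0], 1], [[0.8, -0.8, 0], [0, 0, 0], 1], [[0.8, -0.8, 0], [0, 0, 0], 1], [[0.8, -0.8, 0], [0, 0, 0], 1]]'

```text
clock: 2.1
tcp_pos: [0.4498, -0.3044, 0.3012]
tool_rot: [3.14, -0.093, -0.001]
ft_force: [-0.1, -0.1, -0.5]
grip_width: 0.0853
```

Run:
```python
from h import *
snap('wrist','w1'); s=sense(); print(s['clock'],s['tcp_pos'],s['tool_rot'],R.from_rotvec(s['tool_rot']).as_matrix().round(3))
c=camera('wrist');print(c['hand_eye'],c['fx'])
```

```text
2.15 [ 0.4498262  -0.30439869  0.30122909] [ 3.14003759e+00 -9.26659172e-02 -5.56690902e-04] [[ 0.998 -0.059 -0.   ]
 [-0.059 -0.998 -0.   ]
 [-0.     0.    -1.   ]]
[[ 9.99999831e-01 -4.29034167e-04 -3.92799945e-04  6.48966677e-04]
 [-5.21597310e-04 -9.60281852e-01 -2.79031348e-01 -7.04086635e-02]
 [-2.57484677e-04  2.79031505e-01 -9.60281913e-01 -1.41265862e-01]
 [ 0.00000000e+00  0.00000000e+00  0.00000000e+00  1.00000000e+00]] 377.01235676225616
```

View pics/w1.png

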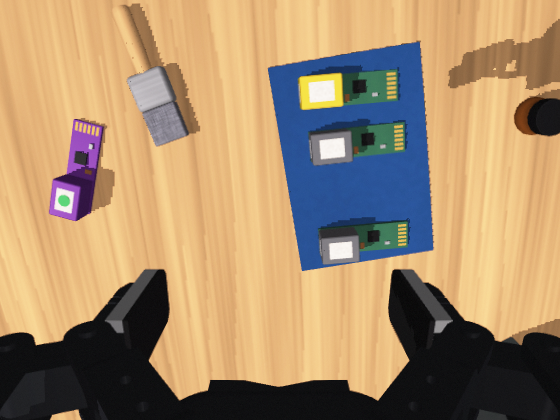

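Wrist view: the two waiting modules are at (332,147) and (340,250) with tongue ends at (400,137) and (404,233). The reference is at (321,91). All tongues point to +x (right).

Run:
```python
from h import *
p=ray('w1',[(332,148),(400,137),(341,250),(404,233),(322,91),(394,84),(280,210)],[.039,.008,.039,.008,.039,.008,0]);print(p.round(4))
for i in (0,2,4):
    d=p[i+1]-p[i];print(np.hypot(*d[:2]).round(4),np.arctan2(d[1],d[0]).round(3))
```

```text
[[ 0.5087 -0.2883  0.039 ]
 [ 0.5913 -0.2841  0.008 ]
 [ 0.5169 -0.4062  0.039 ]
 [ 0.5997 -0.4017  0.008 ]
 [ 0.4998 -0.2291  0.039 ]
 [ 0.5832 -0.2254  0.008 ]
 [ 0.4488 -0.3656  0.    ]]
0.0826 0.051
0.083 0.055
0.0836 0.045
```

Emit:
jog_arm --deltas '[[[0.2, -0.5, 0], [0, 0, 0], 1], [[0.3, -1, 0], [0, 0, 0], 1], [[0.3, -1, 0], [0, 0, 0], 1]]'

```text
clock: 2.58
tcp_pos: [0.4867, -0.2031, 0.3015]
tool_rot: [-3.14, 0.085, -0.001]
ft_force: [-0.3, -0.3, -0.4]
grip_width: 0.0856
```

Emit:
jog_arm --deltas '[[[0.2, -0.5, 0], [0, 0, 0], 1], [[0.3, -1, 0], [0, 0, 0], 1], [[0.3, -1, 0], [0, 0, 0], 1], [[0.3, -1, 0], [0, 0, 0], 1], [[0.3, -1, 0], [0, 0, 0], 1]]'

```text
clock: 3.2
tcp_pos: [0.5217, -0.1085, 0.3013]
tool_rot: [3.14, -0.092, -0.0]
ft_force: [-0.6, 0.7, -0.7]
grip_width: 0.0858
```

Run:
```python
from h import *
snap('wrist','w2'); s=sense(); print(s['clock'],s['tcp_pos'],s['tool_rot'])
```

```text
3.25 [ 0.52170358 -0.10840485  0.30130032] [ 3.13992835e+00 -9.19192713e-02 -1.62795896e-05]
```

View pics/w2.png

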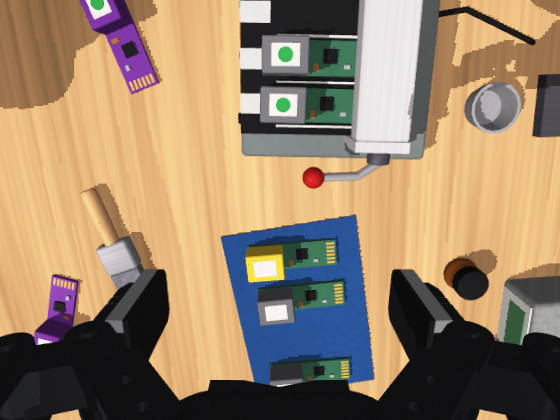

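Knob at (313,178), hub at (377,158). Tested cases at (286,54) and (283,104), in slots 1 and 2.

Run:
```python
from h import *
from scipy.optimize import least_squares as L
im=cv2.imread('pics/w2.png').astype(int);m=(im[...,2]>130)&(im[...,1]<60)&(im[...,0]<60);v,u=np.nonzero(m);k=(abs(u-313)<20)&(abs(v-178)<20);kw=[u[k].mean(),v[k].mean()]
im=cv2.imread('pics/top0.png').astype(int);m=(im[...,2]>110)&(im[...,1]<60)&(im[...,0]<60);v,u=np.nonzero(m);k=(abs(u-322)<10)&(abs(v-188)<10);kt=[u[k].mean(),v[k].mean()]
im=cv2.imread('pics/scene0.png').astype(int);m=(im[...,2]>110)&(im[...,1]<60)&(im[...,0]<60);v,u=np.nonzero(m);k=(abs(u-229)<10)&(abs(v-220)<10);ks=[u[k].mean(),v[k].mean()]
print(kw,kt,ks)
r=L(lambda P:np.r_[proj('w2',P)[0]-kw,2*(proj('top0',P)[0]-kt),proj('scene0',P)[0]-ks],[.557,-.11,.08]);print('knob',r.x,r.fun)
p=ray('w2',[(286,54),(283,104)],.076);print('tested stickers',p.round(4),R)
e=ray('w2',[(241,154),(420,157)],.04);d=e[1]-e[0];print('edge',e.round(4),np.arctan2(d[1],d[0]))
for z in(.05,.06,.07):print('hub',ray('w2',[(377,158)],z))
```

```text
[np.float64(312.106529209622), np.float64(178.40893470790377)] [np.float64(324.0), np.float64(185.33333333333334)] [np.float64(228.05263157894737), np.float64(219.10526315789474)]
knob [ 0.55389779 -0.11007706  0.10975621] [ 1.27776165e+00  8.16748489e-01 -1.16496496e+00  1.55877496e+00
  7.01661893e-04 -3.39105956e-01]
tested stickers [[ 0.5357  0.0007  0.076 ]
 [ 0.5306 -0.0435  0.076 ]] <class 'scipy.spatial.transform._rotation.Rotation'>
edge [[ 0.4833 -0.0931  0.04  ]
 [ 0.6756 -0.1071  0.04  ]] -0.07260998970784512
hub [[ 0.62632545 -0.10405322  0.05      ]]
hub [[ 0.62378096 -0.10237543  0.06      ]]
hub [[ 0.62123647 -0.10069765  0.07      ]]
```

Emit:
jog_arm --deltas '[[[0.1, 0, 0.1], [0, 0, -0.055], 1], [[0.2, 0, 0.25], [0, 0, -0.11], 1], [[0.32, 0, 0.4], [0, 0, -0.165], 1], [[0.32, 0, 0.55], [0, 0, -0.22], 1], [[0.32, 0, 0.7], [0, 0, -0.275], 1], [[0.32, 0, 0.8], [0, 0, -0.33], 1], [[0.32, 0, 0.9], [0, 0, -0.385], 1], [[0.32, 0, 0.9], [0, 0, -0.44], 1], [[0.32, 0, 0.9], [0, 0, -0.497], 1], [[0.32, 0, 0.9], [0, 0, -0.497], 1], [[0.32, 0, 0.9], [0, 0, -0.497], 1]]'

```text
clock: 4.62
tcp_pos: [0.5538, -0.1093, 0.2113]
tool_rot: [2.298, 2.142, -0.0]
ft_force: [-0.1, -0.5, -0.4]
grip_width: 0.0855
```

Run:
```python
from h import *
im=snap('wrist','w3'); s=sense(); print(s['clock'],s['tcp_pos'],s['tool_rot'])
im=im.astype(int)
m=(im[...,2]>120)&(im[...,1]<70)&(im[...,0]<70);n,l,st,c=cv2.connectedComponentsWithStats(m.astype(np.uint8));print([(c[i].round(1),st[i,4],st[i,:4]) for i in range(1,n) if st[i,4]>60])
```

```text
4.675 [ 0.55386948 -0.10915462  0.21132719] [ 2.29698555e+00  2.14315663e+00 -1.00148197e-05]
[(array([278.6, 204.8]), np.int32(611), array([265, 191,  28,  29], dtype=int32))]
```

View pics/w3.png

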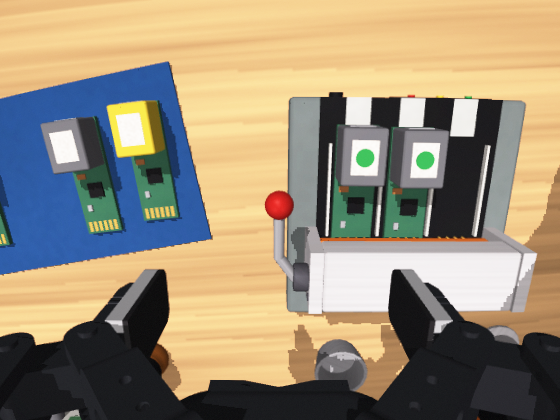

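Knob at (279,205), with the rod running back (down in the image). Station front corners at (289,97) and (524,101). Bar at v≈240.

Run:
```python
from h import *
from scipy.optimize import least_squares as L
k2,k3,ks=[312.6,178],[278.8,205],[228.4,219.6]
for names in (('w2','w3','scene0'),('w2','w3')):
    o=dict(w2=k2,w3=k3,scene0=ks)
    r=L(lambda P:np.concatenate([proj(n,P)[0]-o[n] for n in names]),[.557,-.11,.08]);print('knob',r.x.round(4),r.fun.round(2))
e=ray('w3',[(289,97),(524,101)],.04);d=e[1]-e[0];print(e.round(4),np.hypot(*d[:2]),'yaw',np.arctan2(-d[0],d[1]))
print('stickers',ray('w3',[(365,158),(425,160)],.076).round(4))
print('case top corners',ray('w3',[(342,125),(386,127),(396,128),(447,131),(386,182),(444,187)],.076).round(4))
print('ribs z45',ray('w3',[(330,144),(327,237),(487,146),(474,237)],.045).round(4))
```

```text
knob [ 0.5534 -0.1095  0.1065] [-0.15 -0.13 -0.1   0.11  0.02  0.01]
knob [ 0.5534 -0.1095  0.1065] [-0.14 -0.14 -0.1   0.11]
[[ 0.4831 -0.0963  0.04  ]
 [ 0.4976  0.0959  0.04  ]] 0.19280411890838858 yaw -0.07494785697256671
stickers [[ 0.5303 -0.044   0.076 ]
 [ 0.5347  0.0008  0.076 ]]
case top corners [[ 0.5053 -0.0604  0.076 ]
 [ 0.5087 -0.0285  0.076 ]
 [ 0.5099 -0.0212  0.076 ]
 [ 0.5144  0.0165  0.076 ]
 [ 0.5495 -0.0283  0.076 ]
 [ 0.5564  0.0162  0.076 ]]
ribs z45 [[ 0.5222 -0.0655  0.045 ]
 [ 0.6024 -0.0707  0.045 ]
 [ 0.532   0.0644  0.045 ]
 [ 0.6119  0.0593  0.045 ]]
```

Emit:
jog_arm --deltas '[[[0, 0, 0.4], [0, 0, 0], 0.2], [[0, 0, 0.8], [0, 0, 0], 0.2], [[0, 0, 0.9], [0, 0, 0], 0.2], [[0, 0, 0.9], [0, 0, 0], 0.2]]'

```text
clock: 5.18
tcp_pos: [0.5539, -0.1087, 0.1213]
tool_rot: [-2.294, -2.146, 0.001]
ft_force: [0.5, -0.3, -0.8]
grip_width: 0.0513
```

Emit:
jog_arm --deltas '[[[0, 0, 0.2], [0, 0, 0], 0.2], [[0, 0, 0.36], [0, 0, 0], 0], [[0, 0, 0.36], [0, 0, 0], -0.3], [[0, 0, 0.36], [0, 0, 0], -0.5], [[0, 0, 0.36], [0, 0, 0], -0.6], [[0, 0, 0.36], [0, 0, 0], -1], [[0, 0, 0.36], [0, 0, 0], -1], [[0, 0, 0.36], [0, 0, 0], -1]]'

```text
clock: 6.18
tcp_pos: [0.5545, -0.1091, 0.0859]
tool_rot: [2.292, 2.146, 0.001]
ft_force: [-1.0, -1.8, 4.6]
grip_width: 0.0168
```

Emit:
jog_arm --deltas '[[[0, 0.02, -0.06], [0, 0, 0], -1], [[0, 0.05, -0.12], [0, 0, 0], -1], [[0, 0.08, -0.18], [0, 0, 0], -1], [[0, 0.11, -0.23], [0, 0, 0], -1], [[0, 0.16, -0.28], [0, 0, 0], -1], [[0, 0.2, -0.33], [0, 0, 0], -1], [[0, 0.25, -0.37], [0, 0, 0], -1], [[0, 0.31, -0.4], [0, 0, 0], -1], [[0, 0.34, -0.42], [0, 0, 0], -1], [[0, 0.34, -0.42], [0, 0, 0], -1]]'

```text
clock: 7.42
tcp_pos: [0.5904, -0.1109, 0.1288]
tool_rot: [2.29, 2.145, 0.006]
ft_force: [6.6, -3.0, -4.8]
grip_width: 0.0001
```

Run:
```python
from h import *
im=snap('wrist','w4'); snap('scene','s4')
```

```text
(no output)
```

View pics/w4.png

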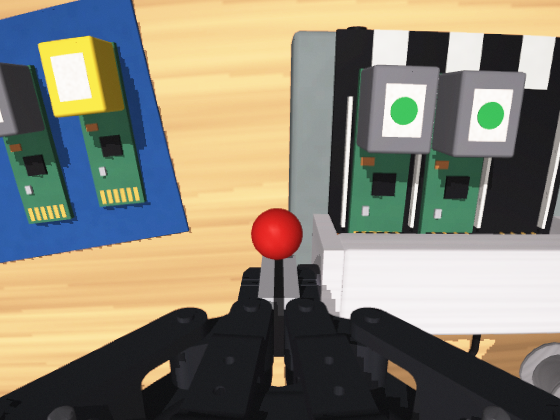

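The fingers have slipped off and shut. The ball is at (276,234), just in front of them. I'll find the lever angle.

Run:
```python
from h import *
from scipy.optimize import minimize_scalar as M
yw=-.07;k=np.array([.5534,-.1095,.1065]);x=np.array([np.cos(yw),np.sin(yw),0]);pv=k+.063*x-[0,0,.0161];print('pivot',pv)
def P(t):return pv-.065*np.cos(t)*x+[0,0,.065*np.sin(t)]
im=cv2.imread('pics/w4.png').astype(int)
for t in np.arange(.25,1.15,.1):print(round(t-.25,2),P(t).round(4),proj('w4',P(t))[0].round(1),proj('s4',P(t))[0].round(1))
im=cv2.imread('pics/s4.png').astype(int);m=(im[...,2]>110)&(im[...,1]<60)&(im[...,0]<60)
n,l,st,c=cv2.connectedComponentsWithStats(m.astype(np.uint8));print([(c[i].round(1),st[i,4]) for i in range(1,n) if abs(c[i][0]-228)<30 and abs(c[i][1]-215)<30])
```

```text
pivot [ 0.61624571 -0.1139064   0.0904    ]
0.0 [ 0.5534 -0.1095  0.1065] [276.8 176.3] [228.4 219.6]
0.1 [ 0.5553 -0.1096  0.1127] [276.7 183.7] [228.1 218.2]
0.2 [ 0.5579 -0.1098  0.1187] [276.7 192.9] [227.8 217. ]
0.3 [ 0.561  -0.11    0.1244] [276.6 203.9] [227.5 216. ]
0.4 [ 0.5646 -0.1103  0.1297] [276.5 216.7] [227.3 215.3]
0.5 [ 0.5688 -0.1106  0.1347] [276.4 231.2] [227.  214.8]
0.6 [ 0.5735 -0.1109  0.1392] [276.3 247.2] [226.7 214.6]
0.7 [ 0.5785 -0.1113  0.1433] [276.2 264.3] [226.4 214.6]
0.8 [ 0.584  -0.1116  0.1468] [276.1 282.2] [226.1 214.9]
[]
```

Emit:
jog_arm --deltas '[[[0, 0, -0.5], [0, 0, 0], -1], [[0, -0.3, -0.5], [0, 0, 0], -1], [[0, -0.65, -0.5], [0, 0, 0], -1], [[0, -0.65, -0.2], [0, 0, 0], -1], [[0, -0.65, 0.04], [0, 0, 0], -1], [[0, -0.55, 0.04], [0, 0, 0], -1], [[0, -0.45, 0.02], [0, 0, 0], -1], [[0, -0.39, 0], [0, 0, 0], -1], [[0, -0.34, -0.02], [0, 0, 0], -1], [[0, -0.29, -0.04], [0, 0, 0], -1], [[0, -0.25, -0.05], [0, 0, 0], -1], [[0, -0.22, -0.06], [0, 0, 0], -1], [[0, -0.22, -0.06], [0, 0, 0], -1], [[0, -0.22, -0.06], [0, 0, 0], -1]]'

```text
clock: 9.28
tcp_pos: [0.5635, -0.1097, 0.1348]
tool_rot: [-2.29, -2.144, 0.008]
ft_force: [-16.3, 0.7, 8.6]
grip_width: -0.0001
```

Run:
```python
from h import *
im=snap('wrist','w5'); im=im.astype(int);s=sense();print(s['tcp_pos'],s['ft_force'])
m=(im[...,2]>120)&(im[...,1]<70)&(im[...,0]<70);n,l,st,c=cv2.connectedComponentsWithStats(m.astype(np.uint8));print([(c[i].round(1),st[i,4],st[i,:4]) for i in range(1,n) if st[i,4]>60])
yw=-.07;x=np.array([np.cos(yw),np.sin(yw),0]);pv=np.array([0.61624571,-0.1139064,.0904])
for t in np.arange(.75,1.15,.1):print(round(t-.25,2),proj('w5',pv-.065*np.cos(t)*x+[0,0,.065*np.sin(t)])[0].round(1))
```

```text
[ 0.56349539 -0.10969818  0.13470795] [-16.25721356  -0.44859215  11.88431777]
[]
0.5 [277.9 287. ]
0.6 [277.8 302.5]
0.7 [277.8 318.8]
0.8 [277.7 335.6]
```

Emit:
jog_arm --deltas '[[[0, -0.1, 0], [0, 0, 0], -1], [[0, -0.25, -0.4], [0, 0, 0], -1], [[0, -0.25, -0.8], [0, 0, 0], 0], [[0, -0.25, -0.8], [0, 0, 0], 1]]'

```text
clock: 9.82
tcp_pos: [0.5441, -0.1087, 0.2188]
tool_rot: [2.287, 2.141, 0.008]
ft_force: [-0.1, -0.1, -0.1]
grip_width: 0.0358
```

Emit:
jog_arm --deltas '[[[0.3, 0, 0], [0, 0, 0.055], 1], [[0.6, 0, 0], [0, 0, 0.11], 1], [[0.9, 0, 0], [0, 0, 0.165], 1], [[1, 0, 0], [0, 0, 0.22], 1], [[1, 0, 0], [0, 0, 0.275], 1], [[1, 0, 0], [0, 0, 0.33], 1], [[1, 0, 0], [0, 0, 0.385], 1], [[1, 0, 0], [0, 0, 0.44], 1], [[1, 0, 0], [0, 0, 0.5], 1], [[1, 0, 0], [0, 0, 0.5], 1], [[1, 0, 0], [0, 0, 0.5], 1]]'

```text
clock: 11.2
tcp_pos: [0.5475, -0.0079, 0.213]
tool_rot: [-3.14, 0.097, 0.0]
ft_force: [0.9, -0.7, -0.7]
grip_width: 0.0851
```

Run:
```python
from h import *
snap('wrist','w6');s=sense();m=R.from_rotvec(s['tool_rot']).as_matrix();print(s['tcp_pos'],np.arctan2(m[1,0],m[0,0]),'delta to slot1 in tool',m.T@(np.array([.535,-.0005,.05])-s['tcp_pos']))
```

```text
[ 0.54755508 -0.00795577  0.21313199] -0.06272345016250391 delta to slot1 in tool [-0.01297611 -0.00663347  0.16313455]
```

View pics/w6.png

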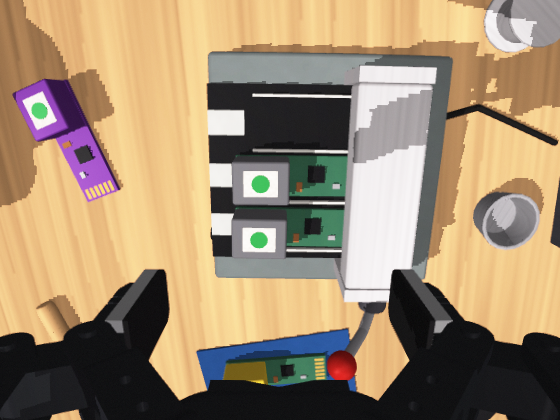

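Lever shows fully raised (knob at (341,365)) and the modules still seated. Going for the slot‑1 module, gripping along x.

Emit:
jog_arm --deltas '[[[-0.13, -0.075, 0.3], [0, 0, 0], 0.6], [[-0.13, -0.075, 0.7], [0, 0, 0], 0.6], [[-0.13, -0.075, 0.95], [0, 0, 0], 0.6], [[-0.13, -0.075, 0.95], [0, 0, 0], 0.6], [[-0.13, -0.075, 0.95], [0, 0, 0], 0.6]]'

```text
clock: 11.88
tcp_pos: [0.5359, 0.0002, 0.1195]
tool_rot: [3.14, -0.102, 0.003]
ft_force: [-0.1, 0.3, 0.1]
grip_width: 0.068
```

Emit:
jog_arm --deltas '[[[0, 0, 0.3], [0, 0, 0], 0.6], [[0, 0, 0.6], [0, 0, 0], 0.6], [[0, 0, 0.74], [0, 0, 0], 0.6], [[0, 0, 0.74], [0, 0, 0], 0.3], [[0, 0, 0.74], [0, 0, 0], 0.1], [[0, 0, 0.74], [0, 0, 0], -1], [[0, 0, 0.74], [0, 0, 0], -1], [[0, 0, 0.74], [0, 0, 0], -1], [[0, 0, 0.74], [0, 0, 0], -1]]'

```text
clock: 13.0
tcp_pos: [0.5351, 0.0002, 0.0456]
tool_rot: [3.14, -0.103, -0.001]
ft_force: [-5.5, 0.1, 8.1]
grip_width: 0.043
```

Emit:
jog_arm --deltas '[[[-0.04, 0, -0.02], [0, 0, 0], -1], [[-0.12, 0, -0.02], [0, 0, 0], -1], [[-0.2, 0, -0.02], [0, 0, 0], -1], [[-0.28, 0, -0.02], [0, 0, 0], -1], [[-0.36, 0, -0.02], [0, 0, 0], -1], [[-0.44, 0, -0.02], [0, 0, 0], -1], [[-0.5, 0, -0.02], [0, 0, 0], -1], [[-0.5, 0, -0.15], [0, 0, 0], -1], [[-0.5, 0, -0.4], [0, 0, 0], -1], [[-0.5, 0, -0.7], [0, 0, 0], -1], [[-0.5, 0, -1], [0, 0, 0], -1]]'

```text
clock: 14.38
tcp_pos: [0.4856, 0.0035, 0.1463]
tool_rot: [3.14, -0.103, 0.002]
ft_force: [0.7, -0.0, -1.8]
grip_width: 0.0432
```

Emit:
jog_arm --deltas '[[[0, -0.3, -0.3], [0, 0, 0], -1], [[0, -0.6, -0.6], [0, 0, 0], -1], [[0, -1, -0.8], [0, 0, 0], -1], [[0, -1, -0.8], [0, 0, 0], -1]]'

```text
clock: 14.88
tcp_pos: [0.4933, 0.1056, 0.2277]
tool_rot: [-3.139, 0.098, -0.009]
ft_force: [-0.2, -0.2, -1.2]
grip_width: 0.0434
```

Emit:
jog_arm --deltas '[[[0, -0.3, 0], [0, 0, 0], -1], [[0, -0.6, 0], [0, 0, 0], -1], [[0, -1, 0], [0, 0, 0], -1], [[0, -1, 0], [0, 0, 0], -1]]'

```text
clock: 15.38
tcp_pos: [0.4981, 0.2044, 0.2241]
tool_rot: [-3.14, 0.099, 0.001]
ft_force: [0.3, -0.5, -1.4]
grip_width: 0.0427
```

Emit:
jog_arm --deltas '[[[0, -0.3, 0], [0, 0, 0], -1], [[0, -0.6, 0], [0, 0, 0], -1], [[0, -1, 0], [0, 0, 0], -1], [[0, -1, 0], [0, 0, 0], -1], [[0, -1, 0], [0, 0, 0], -1], [[0, -1, 0], [0, 0, 0], -1]]'

```text
clock: 16.12
tcp_pos: [0.505, 0.3015, 0.2242]
tool_rot: [3.139, -0.105, -0.0]
ft_force: [-0.7, 0.7, -1.6]
grip_width: 0.0432
```

Run:
```python
from h import *
snap('wrist','w7');s=sense();m=R.from_rotvec(s['tool_rot']).as_matrix();print(s['clock'],s['tcp_pos'],np.arctan2(m[1,0],m[0,0]),s['ft_force'],s['grip_width'])
```

```text
16.175 [0.50505707 0.30165599 0.22431869] -0.06709748775618923 [ 0.21564795 -0.22318454 -0.84523502] 0.04304466466071426
```

View pics/w7.png

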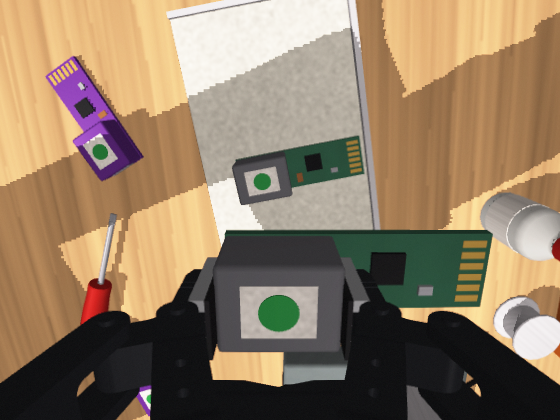

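Module held well. The finished module sits at (262,181) with its tongue end at (361,154) close to the lip. The lip line runs (351,5)–(376,228). There is free shelf space to the +y (up) side of it.

Run:
```python
from h import *
p=ray('w7',[(262,181),(361,154),(351,5),(376,228),(169,13),(220,240)],[.068,.037,.036,.036,.032,.032]);print(p.round(4))
d=p[1]-p[0];print('fin yaw',np.arctan2(d[1],d[0]),np.hypot(*d[:2]));d=p[2]-p[3];print('lip yaw',np.arctan2(-d[0],d[1]));d=p[4]-p[5];print('front yaw',np.arctan2(-d[0],d[1]))
m=(p[3]-p[0])[:2];yw=.11
x=np.array([np.cos(yw),np.sin(yw)]);y=np.array([-x[1],x[0]]);print('fin x rel lip',-(m@x),)
c=ray('w7',[(352,2),(169,13)],.038);print('left corners',c.round(4),[(q[:2]-p[0][:2])@y for q in c])
```

```text
[[0.493  0.3086 0.068 ]
 [0.5794 0.3203 0.037 ]
 [0.5733 0.4406 0.036 ]
 [0.5932 0.2504 0.036 ]
 [0.4261 0.4457 0.032 ]
 [0.4468 0.2468 0.032 ]]
fin yaw 0.13517902452195238 0.08720454743857632
lip yaw 0.1044768138415211
front yaw 0.10360873055702648
fin x rel lip -0.09317752582963629
left corners [[0.5737 0.4424 0.038 ]
 [0.4276 0.4443 0.038 ]] [np.float64(0.12412917355759849), np.float64(0.142125401953207)]
```

Emit:
jog_arm --deltas '[[[-0.1, -0.3, 0.3], [0, 0, -0.027], -1], [[-0.2, -0.516, 0.6], [0, 0, -0.055], -1], [[-0.2, -0.516, 0.9], [0, 0, -0.055], -1], [[-0.2, -0.516, 1], [0, 0, -0.055], -1], [[-0.2, -0.516, 1], [0, 0, -0.055], -1], [[-0.2, -0.516, 1], [0, 0, -0.055], -1]]'

```text
clock: 16.92
tcp_pos: [0.4896, 0.3558, 0.1261]
tool_rot: [-3.136, -0.167, -0.004]
ft_force: [0.1, -0.6, -1.2]
grip_width: 0.0429
```

```bash
cat >> h.py <<'E'
def to(xy,z,psi=None):
    s=sense();m=R.from_rotvec(s['tool_rot']).as_matrix();p=np.arctan2(m[1,0],m[0,0])
    d=m.T@(np.array([*xy,z])-s['tcp_pos'])*10
    print('t',round(s['clock'],1),s['tcp_pos'].round(4),'psi',p.round(4),'F',s['ft_force'].round(1),'g',round(s['grip_width'],4),'shift',d.round(3),'turn z',None if psi is None else round(-(psi-p)/np.pi,4))
E
python3 - <<'E'
from h import *
to((.4887,.3545),.039,.105)
E
```

```text
t 16.9 [0.4896 0.3558 0.1261] psi 0.1062 F [ 0.1 -0.6 -1.2] g 0.0429 shift [-0.012  0.013  0.871] turn z 0.0004
```

Emit:
jog_arm --deltas '[[[0, 0.01, 0.3], [0, 0, 0], -1], [[0, 0.01, 0.55], [0, 0, 0], -1], [[0, 0.01, 0.75], [0, 0, 0], -1], [[0, 0.01, 0.82], [0, 0, 0], -1], [[0, 0.01, 0.87], [0, 0, 0], -1], [[0, 0.01, 0.88], [0, 0, 0], -1], [[0, 0.01, 0.88], [0, 0, 0], -1], [[0, 0.01, 0.88], [0, 0, 0], 0.6], [[0, 0.01, 0.88], [0, 0, 0], 0.6], [[0, 0.01, 0.88], [0, 0, 0], 0.6], [[0, 0.01, 0.88], [0, 0, 0], 0.6]]'

```text
clock: 18.3
tcp_pos: [0.4884, 0.3547, 0.0362]
tool_rot: [3.137, 0.168, -0.0]
ft_force: [0.8, 0.7, -0.4]
grip_width: 0.0683
```

Emit:
jog_arm --deltas '[[[0, 0, -0.3], [0, 0, 0], 0.6], [[0, 0, -0.8], [0, 0, 0], 0.6], [[0, 0, -1], [0, 0, 0], 0.6], [[0, 0.4, -1], [0, 0, 0.027], 0.6], [[0, 1, -1], [0, 0, 0.055], 0.6], [[0, 1, -1], [0, 0, 0.055], 0.6]]'

```text
clock: 19.05
tcp_pos: [0.499, 0.2519, 0.1355]
tool_rot: [3.138, -0.111, -0.002]
ft_force: [1.1, 1.3, 0.2]
grip_width: 0.0684
```

Emit:
jog_arm --deltas '[[[0, 0.5, -0.3], [0, 0, 0], 0.6], [[0, 1, -0.3], [0, 0, 0], 0.6], [[0, 1, -0.3], [0, 0, 0], 0.6]]'

```text
clock: 19.42
tcp_pos: [0.4925, 0.1537, 0.1662]
tool_rot: [3.14, -0.108, -0.0]
ft_force: [0.6, 0.2, 0.3]
grip_width: 0.0683
```

Emit:
jog_arm --deltas '[[[0.1, 0.5, 0], [0, 0, 0], 0.6], [[0.2, 1, 0], [0, 0, 0], 0.6], [[0.3, 1, 0], [0, 0, 0], 0.6]]'

```text
clock: 19.8
tcp_pos: [0.5162, 0.0524, 0.1658]
tool_rot: [-3.14, 0.108, 0.001]
ft_force: [-0.2, 0.1, -0.6]
grip_width: 0.0684
```

Emit:
jog_arm --deltas '[[[0.1, 0.5, 0], [0, 0, 0], 0.6], [[0.2, 1, 0], [0, 0, 0], 0.6], [[0.3, 1, 0], [0, 0, 0], 0.6], [[0.3, 1, 0], [0, 0, 0], 0.6], [[0.3, 1, 0], [0, 0, 0], 0.6]]'

```text
clock: 20.42
tcp_pos: [0.5391, -0.046, 0.1659]
tool_rot: [-3.139, 0.1, 0.001]
ft_force: [0.1, -0.2, 0.5]
grip_width: 0.0682
```

Run:
```python
from h import *
to((.5315,-.0440),.045,-.07); snap('wrist','w8')
```

```text
t 20.4 [ 0.5391 -0.046   0.1659] psi -0.0636 F [ 0.1 -0.2  0.5] g 0.0682 shift [-0.076 -0.015  1.209] turn z 0.002
```

Emit:
jog_arm --deltas '[[[-0.04, -0.01, 0.4], [0, 0, 0], 0.6], [[-0.08, -0.015, 0.8], [0, 0, 0], 0.6], [[-0.08, -0.015, 0.9], [0, 0, 0], 0.6], [[-0.08, -0.015, 0.9], [0, 0, 0], 0.6]]'

```text
clock: 20.98
tcp_pos: [0.5313, -0.0454, 0.0764]
tool_rot: [-3.14, 0.102, 0.001]
ft_force: [-1.1, 0.3, 0.5]
grip_width: 0.0682
```

Emit:
jog_arm --deltas '[[[0, 0, 0.2], [0, 0, 0], 0.6], [[0, 0, 0.3], [0, 0, 0], 0.6], [[0, 0, 0.3], [0, 0, 0], 0.3], [[0, 0, 0.3], [0, 0, 0], 0.1], [[0, 0, 0.3], [0, 0, 0], -1], [[0, 0, 0.3], [0, 0, 0], -1], [[0, 0, 0.3], [0, 0, 0], -1], [[0, 0, 0.3], [0, 0, 0], -1]]'

```text
clock: 21.98
tcp_pos: [0.5316, -0.0461, 0.0475]
tool_rot: [3.14, -0.103, 0.0]
ft_force: [-3.9, 1.0, 5.5]
grip_width: 0.0428
```

Emit:
jog_arm --deltas '[[[-0.04, 0, -0.02], [0, 0, 0], -1], [[-0.12, 0, -0.02], [0, 0, 0], -1], [[-0.2, 0, -0.02], [0, 0, 0], -1], [[-0.28, 0, -0.02], [0, 0, 0], -1], [[-0.36, 0, -0.02], [0, 0, 0], -1], [[-0.44, 0, -0.02], [0, 0, 0], -1], [[-0.5, 0, -0.02], [0, 0, 0], -1], [[-0.5, 0, -0.15], [0, 0, 0], -1], [[-0.5, 0, -0.4], [0, 0, 0], -1], [[-0.5, 0, -0.7], [0, 0, 0], -1], [[-0.5, 0, -1], [0, 0, 0], -1]]'

```text
clock: 23.35
tcp_pos: [0.4819, -0.0428, 0.1483]
tool_rot: [3.14, -0.103, 0.002]
ft_force: [0.1, 0.1, -1.1]
grip_width: 0.0432
```

Emit:
jog_arm --deltas '[[[0, -0.3, -0.2], [0, 0, 0], -1], [[0, -0.6, -0.3], [0, 0, 0], -1], [[0, -1, -0.4], [0, 0, 0], -1], [[0, -1, -0.4], [0, 0, 0], -1]]'

```text
clock: 23.85
tcp_pos: [0.4891, 0.0592, 0.1885]
tool_rot: [-3.139, 0.098, -0.005]
ft_force: [0.3, -0.1, -1.3]
grip_width: 0.0432
```

Emit:
jog_arm --deltas '[[[0, -0.3, 0], [0, 0, 0], -1], [[0, -0.6, 0], [0, 0, 0], -1], [[0, -1, 0], [0, 0, 0], -1], [[0, -1, 0], [0, 0, 0], -1]]'

```text
clock: 24.35
tcp_pos: [0.4948, 0.1582, 0.1867]
tool_rot: [-3.14, 0.099, -0.001]
ft_force: [-0.4, -0.6, -2.1]
grip_width: 0.0431
```

Emit:
jog_arm --deltas '[[[0, -0.3, 0], [0, 0, -0.02], -1], [[0, -0.6, 0], [0, 0, -0.04], -1], [[0, -1, 0], [0, 0, -0.055], -1], [[0, -1, 0], [0, 0, -0.055], -1]]'

```text
clock: 24.85
tcp_pos: [0.5015, 0.2574, 0.1865]
tool_rot: [-3.137, -0.172, -0.0]
ft_force: [-0.5, 1.3, -1.5]
grip_width: 0.0434
```

Run:
```python
from h import *
to((.4840,.3992),.038,.105)
```

```text
t 24.9 [0.5015 0.2574 0.1865] psi 0.1093 F [-0.5  1.3 -1.5] g 0.0434 shift [-0.02  -1.428  1.485] turn z 0.0014
```

Emit:
jog_arm --deltas '[[[0, -0.4, 0.1], [0, 0, 0], -1], [[0, -0.8, 0.3], [0, 0, 0], -1], [[0, -1, 0.5], [0, 0, 0], -1], [[0, -1, 0.5], [0, 0, 0], -1]]'

```text
clock: 25.35
tcp_pos: [0.4894, 0.3548, 0.1342]
tool_rot: [3.135, 0.169, -0.006]
ft_force: [1.0, -1.1, -2.2]
grip_width: 0.0429
```

Emit:
jog_arm --deltas '[[[-0.02, -0.3, 0.1], [0, 0, 0], -1], [[-0.02, -0.43, 0.3], [0, 0, 0], -1], [[-0.02, -0.43, 0.5], [0, 0, 0], -1], [[-0.02, -0.43, 0.5], [0, 0, 0], -1]]'

```text
clock: 25.85
tcp_pos: [0.4831, 0.3962, 0.0843]
tool_rot: [3.134, 0.166, -0.006]
ft_force: [-1.0, 0.0, -1.7]
grip_width: 0.0431
```

Run:
```python
from h import *
to((.4840,.3992),.0395,.105)
```

```text
t 25.9 [0.4831 0.3962 0.0843] psi 0.1059 F [-1.   0.  -1.7] g 0.0431 shift [ 0.014 -0.03   0.447] turn z 0.0003
```

Emit:
jog_arm --deltas '[[[0.014, -0.02, 0.15], [0, 0, 0], -1], [[0.014, -0.02, 0.3], [0, 0, 0], -1], [[0.014, -0.02, 0.38], [0, 0, 0], -1], [[0.014, -0.02, 0.43], [0, 0, 0], -1], [[0.014, -0.02, 0.45], [0, 0, 0], -1], [[0.014, -0.02, 0.45], [0, 0, 0], -1], [[0.014, -0.02, 0.45], [0, 0, 0], 0.6], [[0.014, -0.02, 0.45], [0, 0, 0], 0.6], [[0.014, -0.02, 0.45], [0, 0, 0], 0.6], [[0.014, -0.02, 0.45], [0, 0, 0], 0.6]]'

```text
clock: 27.1
tcp_pos: [0.4852, 0.4009, 0.0415]
tool_rot: [-3.137, -0.168, -0.0]
ft_force: [0.4, 0.3, -0.0]
grip_width: 0.068
```

Emit:
jog_arm --deltas '[[[0, 0, -0.3], [0, 0, 0], 0.6], [[0, 0, -0.8], [0, 0, 0], 0.6], [[0, 0, -1], [0, 0, 0], 0.6], [[0, 0.4, -1], [0, 0, 0.018], 0.6], [[0, 1, -1], [0, 0, 0.018], 0.6], [[0, 1, -1], [0, 0, 0.018], 0.6]]'

```text
clock: 27.85
tcp_pos: [0.4957, 0.2979, 0.1404]
tool_rot: [3.139, 0.073, -0.002]
ft_force: [0.6, 1.1, -0.0]
grip_width: 0.0683
```

Emit:
jog_arm --deltas '[[[0, 0.3, -0.5], [0, 0, 0], 0.6], [[0, 0.3, -0.9], [0, 0, 0], 0.6], [[0, 0.3, -0.9], [0, 0, 0], 0.6], [[0, 0.3, -0.9], [0, 0, 0], 0.6]]'

```text
clock: 28.35
tcp_pos: [0.4968, 0.2719, 0.2304]
tool_rot: [3.141, 0.08, -0.002]
ft_force: [-0.3, 0.9, -1.0]
grip_width: 0.0684
```

Run:
```python
from h import *
snap('wrist','w9'); to((.5087,-.2883),.2,.06)
```

```text
t 28.4 [0.4963 0.2716 0.2296] psi 0.0511 F [-1.4  0.6  0.8] g 0.0683 shift [-0.162  5.598  0.3  ] turn z -0.0028
```

View pics/w9.png

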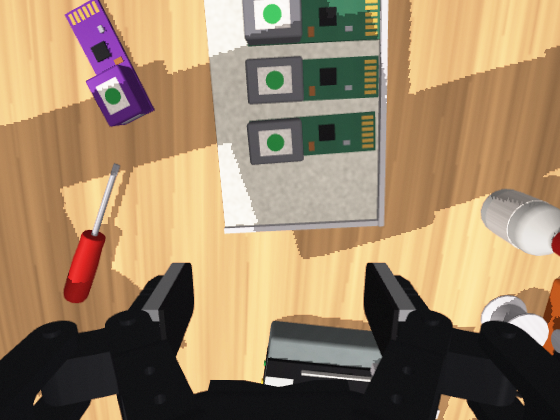

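The row looks right: three modules parallel, tongues near the lip, even gaps. Now to the mat.

Emit:
jog_arm --deltas '[[[0, 0.5, -0.1], [0, 0, 0], 0.6], [[-0.1, 1, -0.2], [0, 0, 0], 0.6], [[-0.1, 1, -0.2], [0, 0, 0], 0.6]]'

```text
clock: 28.78
tcp_pos: [0.4918, 0.1688, 0.2503]
tool_rot: [3.14, 0.075, -0.003]
ft_force: [0.0, 1.3, -0.0]
grip_width: 0.0684
```

Emit:
jog_arm --deltas '[[[0, 0.5, 0], [0, 0, 0], 0.6], [[-0.1, 1, -0.1], [0, 0, 0], 0.6], [[-0.1, 1, -0.1], [0, 0, 0], 0.6]]'

```text
clock: 29.15
tcp_pos: [0.4872, 0.069, 0.2605]
tool_rot: [3.141, 0.074, -0.002]
ft_force: [0.4, 0.1, 0.2]
grip_width: 0.0683
```

Emit:
jog_arm --deltas '[[[0, 0.5, 0], [0, 0, 0], 0.6], [[-0.1, 1, 0], [0, 0, 0], 0.6], [[-0.1, 1, 0], [0, 0, 0], 0.6]]'

```text
clock: 29.52
tcp_pos: [0.4821, -0.0307, 0.2599]
tool_rot: [-3.14, -0.075, 0.003]
ft_force: [-0.1, 0.5, -0.7]
grip_width: 0.0684
```

Emit:
jog_arm --deltas '[[[0, 0.5, 0], [0, 0, 0], 0.6], [[-0.1, 1, 0], [0, 0, 0], 0.6], [[-0.1, 1, 0], [0, 0, 0], 0.6]]'

```text
clock: 29.9
tcp_pos: [0.4776, -0.1307, 0.2601]
tool_rot: [-3.14, -0.075, 0.002]
ft_force: [0.2, -0.2, -0.0]
grip_width: 0.0684
```

Emit:
jog_arm --deltas '[[[0, 0.5, 0], [0, 0, 0], 0.6], [[-0.1, 1, 0], [0, 0, 0], 0.6], [[-0.1, 1, 0], [0, 0, 0], 0.6], [[-0.1, 1, 0], [0, 0, 0], 0.6], [[-0.1, 1, 0], [0, 0, 0], 0.6]]'

```text
clock: 30.52
tcp_pos: [0.4732, -0.2285, 0.261]
tool_rot: [-3.14, -0.083, 0.0]
ft_force: [0.4, -0.1, -0.2]
grip_width: 0.0684
```

Run:
```python
from h import *
snap('wrist','w10'); to((.5087,-.2883),.2,.055)
p=ray('w9',[(276,142),(276,80),(272,14),(381,60),(380,218)],[.068]*3+[.036]*2);print(p.round(4))
d=p[3]-p[4];yw=np.arctan2(-d[0],d[1]);x=np.array([np.cos(yw),np.sin(yw)]);print(yw,[(q[:2]-p[3][:2])@x for q in p[:3]])
```

```text
t 30.6 [ 0.4731 -0.2287  0.2612] psi 0.0527 F [ 0.9 -0.6  0. ] g 0.0681 shift [0.324 0.614 0.612] turn z -0.0007
[[0.4935 0.3085 0.068 ]
 [0.4912 0.3559 0.068 ]
 [0.4858 0.4027 0.068 ]
 [0.5783 0.3785 0.036 ]
 [0.5944 0.2396 0.036 ]]
0.11571540113305999 [np.float64(-0.0922733700019568), np.float64(-0.08916117655442712), np.float64(-0.08903465135479423)]
```

View pics/w10.png

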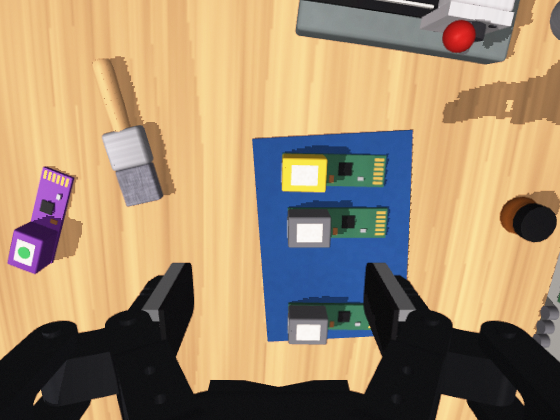

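Run:
```python
from h import *
p=ray('w10',[(309,232),(309,332)],.039);print(p.round(4)); to(p[0,:2],.0095,.055)
```

```text
[[ 0.5084 -0.2876  0.039 ]
 [ 0.5176 -0.4059  0.039 ]]
t 30.6 [ 0.4731 -0.2287  0.2612] psi 0.0527 F [ 0.9 -0.6  0. ] g 0.0681 shift [0.321 0.608 2.517] turn z -0.0007
```

Emit:
jog_arm --deltas '[[[0.16, 0.3, 0.5], [0, 0, 0], 0.6], [[0.32, 0.61, 0.9], [0, 0, 0], 0.6], [[0.32, 0.61, 1], [0, 0, 0], 0.6], [[0.32, 0.61, 1], [0, 0, 0], 0.6]]'

```text
clock: 31.08
tcp_pos: [0.5073, -0.2884, 0.1606]
tool_rot: [-3.139, -0.08, 0.002]
ft_force: [0.7, -0.4, 0.6]
grip_width: 0.0683
```

Emit:
jog_arm --deltas '[[[0, 0, 0.5], [0, 0, 0], 0.6], [[0, 0, 0.8], [0, 0, 0], 0.6], [[0, 0, 0.9], [0, 0, 0], 0.6], [[0, 0, 0.9], [0, 0, 0], 0.6]]'

```text
clock: 31.58
tcp_pos: [0.5083, -0.2897, 0.0728]
tool_rot: [3.14, 0.08, 0.002]
ft_force: [-0.3, 0.3, 0.4]
grip_width: 0.0686
```

Run:
```python
from h import *
to((.5084,-.2878),.0095,.055)
```

```text
t 31.6 [ 0.5083 -0.2897  0.0728] psi 0.0511 F [-0.3  0.3  0.4] g 0.0686 shift [ 0.001 -0.02   0.633] turn z -0.0012
```

Emit:
jog_arm --deltas '[[[0, -0.02, 0.3], [0, 0, 0], 0.6], [[0, -0.02, 0.55], [0, 0, 0], 0.6], [[0, -0.02, 0.63], [0, 0, 0], 0.6], [[0, -0.02, 0.63], [0, 0, 0], 0.3], [[0, -0.02, 0.63], [0, 0, 0], 0.1], [[0, -0.02, 0.63], [0, 0, 0], -1], [[0, -0.02, 0.63], [0, 0, 0], -1], [[0, -0.02, 0.63], [0, 0, 0], -1], [[0, -0.02, 0.63], [0, 0, 0], -1]]'

```text
clock: 32.7
tcp_pos: [0.5089, -0.2888, 0.0103]
tool_rot: [3.138, 0.079, 0.004]
ft_force: [-0.5, 0.4, 5.9]
grip_width: 0.0428
```

Emit:
jog_arm --deltas '[[[0, 0, -0.1], [0, 0, 0], -1], [[0, 0, -0.3], [0, 0, 0], -1], [[0, 0, -0.6], [0, 0, 0], -1], [[0, 0, -1], [0, 0, 0], -1], [[0, 0, -1], [0, 0, 0], -1]]'

```text
clock: 33.33
tcp_pos: [0.5102, -0.2898, 0.1138]
tool_rot: [3.135, 0.079, 0.011]
ft_force: [0.2, -0.6, -1.5]
grip_width: 0.043
```

Emit:
jog_arm --deltas '[[[-0.1, -0.3, -0.2], [0, 0, 0.01], -1], [[-0.3, -0.6, -0.3], [0, 0, 0.02], -1], [[-0.4, -1, -0.3], [0, 0, 0.04], -1], [[-0.4, -1, -0.3], [0, 0, 0.04], -1]]'

```text
clock: 33.83
tcp_pos: [0.4611, -0.1874, 0.1375]
tool_rot: [-3.138, 0.115, 0.003]
ft_force: [0.5, -0.4, -1.9]
grip_width: 0.0429
```

Emit:
jog_arm --deltas '[[[0, -0.3, 0], [0, 0, 0], -1], [[0, -0.6, 0], [0, 0, 0], -1], [[0, -1, 0], [0, 0, 0], -1], [[0, -1, 0], [0, 0, 0], -1], [[0, -1, 0], [0, 0, 0], -1]]'

```text
clock: 34.45
tcp_pos: [0.4702, -0.0908, 0.1382]
tool_rot: [3.139, -0.117, -0.0]
ft_force: [-0.6, 0.4, -1.5]
grip_width: 0.0431
```

Run:
```python
from h import *
snap('wrist','w11')
x=np.array([np.cos(.07),-np.sin(.07)]);y=np.array([-x[1],x[0]])
to(np.array([.535,-.0005])-.055*x,.15,-.07)
```

```text
t 34.5 [ 0.4702 -0.0911  0.1382] psi -0.0754 F [ 0.1  0.3 -1.3] g 0.0429 shift [ 0.028 -0.95  -0.118] turn z -0.0017
```

Emit:
jog_arm --deltas '[[[0.03, -0.4, 0], [0, 0, 0], -1], [[0.03, -0.7, 0.1], [0, 0, 0], -1], [[0.03, -0.94, 0.2], [0, 0, 0], -1], [[0.03, -0.94, 0.3], [0, 0, 0], -1], [[0.03, -0.94, 0.3], [0, 0, 0], -1], [[0.03, -0.94, 0.3], [0, 0, 0], -1]]'

```text
clock: 35.25
tcp_pos: [0.4804, 0.0021, 0.1085]
tool_rot: [3.139, -0.12, 0.0]
ft_force: [-0.2, 0.0, -1.7]
grip_width: 0.0429
```

Run:
```python
from h import *
im=snap('wrist','w12')
x=np.array([np.cos(.07),-np.sin(.07)])
to(np.array([.535,-.0005])-.055*x,.0488,-.07)
```

```text
t 35.3 [0.4805 0.0022 0.1087] psi -0.0766 F [ 0.6 -0.8 -0.9] g 0.043 shift [-0.005 -0.011  0.599] turn z -0.0021
```

View pics/w12.png

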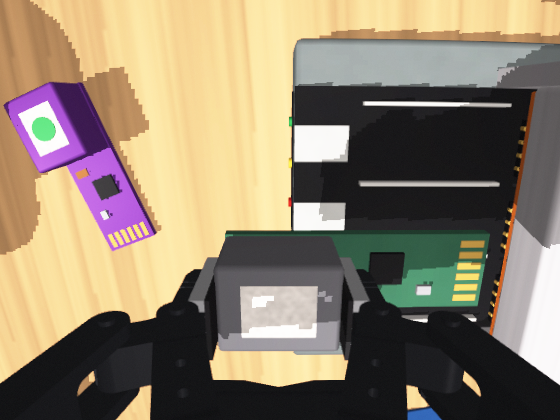

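Emit:
jog_arm --deltas '[[[0, -0.01, 0.3], [0, 0, -0.002], -1], [[0, -0.01, 0.48], [0, 0, -0.002], -1], [[0, -0.01, 0.56], [0, 0, -0.002], -1], [[0, -0.01, 0.59], [0, 0, -0.002], -1], [[0, -0.01, 0.59], [0, 0, -0.002], -1]]'

```text
clock: 35.92
tcp_pos: [0.4807, 0.0041, 0.0499]
tool_rot: [3.14, -0.108, 0.002]
ft_force: [-0.2, -0.2, -0.9]
grip_width: 0.043
```

Run:
```python
from h import *
to(np.array([.535,-.0005]),.0488,-.07)
```

```text
t 35.9 [0.4807 0.0041 0.0499] psi -0.069 F [-0.2 -0.2 -0.9] g 0.043 shift [0.544 0.008 0.012] turn z 0.0003
```

Emit:
jog_arm --deltas '[[[0.08, 0.008, 0.01], [0, 0, 0], -1], [[0.16, 0.008, 0.01], [0, 0, 0], -1], [[0.24, 0.008, 0.01], [0, 0, 0], -1], [[0.32, 0.008, 0.01], [0, 0, 0], -1], [[0.4, 0.008, 0.01], [0, 0, 0], -1], [[0.46, 0.008, 0.01], [0, 0, 0], -1], [[0.5, 0.008, 0.015], [0, 0, 0], -1], [[0.53, 0.008, 0.02], [0, 0, 0], -1], [[0.53, 0.008, 0.025], [0, 0, 0], -1], [[0.53, 0.008, 0.025], [0, 0, 0], -1]]'

```text
clock: 37.17
tcp_pos: [0.5334, -0.0002, 0.0473]
tool_rot: [3.14, -0.108, 0.002]
ft_force: [-0.6, 0.2, 3.3]
grip_width: 0.043
```

Run:
```python
from h import *
to(np.array([.535,-.0005]),.0475,-.07)
```

```text
t 37.2 [ 5.334e-01 -2.000e-04  4.730e-02] psi -0.0688 F [-0.6  0.2  3.3] g 0.043 shift [ 0.016  0.002 -0.002] turn z 0.0004
```

Emit:
jog_arm --deltas '[[[0.015, 0, 0], [0, 0, 0], -1], [[0.025, 0, 0], [0, 0, 0], -1], [[0.035, 0, 0], [0, 0, 0], -1], [[0.035, 0, 0], [0, 0, 0], -1]]'

```text
clock: 37.67
tcp_pos: [0.5352, -0.0003, 0.0474]
tool_rot: [-3.14, 0.108, 0.005]
ft_force: [-10.2, 0.8, 13.3]
grip_width: 0.043
```

Emit:
jog_arm --deltas '[[[-0.02, 0, 0], [0, 0, 0], -1], [[-0.02, 0, 0], [0, 0, 0], 0.5], [[-0.02, 0, 0], [0, 0, 0], 0.5], [[-0.02, 0, 0], [0, 0, 0], 0.5], [[-0.02, 0, -0.3], [0, 0, 0], 0.5], [[-0.02, 0, -0.8], [0, 0, 0], 0.6], [[-0.02, 0, -1], [0, 0, 0], 0.6], [[-0.02, 0, -1], [0, 0, 0], 0.6]]'

```text
clock: 38.67
tcp_pos: [0.536, -0.0005, 0.1487]
tool_rot: [3.139, -0.108, 0.007]
ft_force: [-0.0, 0.1, 0.2]
grip_width: 0.0681
```

Emit:
jog_arm --deltas '[[[-0.2, 0.1, -0.4], [0, 0, -0.01], 0.6], [[-0.4, 0.5, -0.8], [0, 0, -0.03], 0.6], [[-0.5, 1, -1], [0, 0, -0.04], 0.6], [[-0.5, 1, -1], [0, 0, -0.04], 0.6]]'

```text
clock: 39.17
tcp_pos: [0.4775, -0.0994, 0.2472]
tool_rot: [3.139, 0.083, 0.002]
ft_force: [-0.5, 0.6, -0.3]
grip_width: 0.0688
```

Emit:
jog_arm --deltas '[[[0, 0.5, 0], [0, 0, 0], 0.6], [[0, 1, 0], [0, 0, 0], 0.6], [[0, 1, 0], [0, 0, 0], 0.6]]'

```text
clock: 39.55
tcp_pos: [0.4828, -0.1979, 0.2442]
tool_rot: [-3.139, -0.083, 0.005]
ft_force: [-0.4, 0.7, -1.3]
grip_width: 0.0682
```

Emit:
jog_arm --deltas '[[[0, 0.5, 0], [0, 0, 0], 0.6], [[0, 1, 0], [0, 0, 0], 0.6], [[0, 1, 0], [0, 0, 0], 0.6], [[0, 1, 0], [0, 0, 0], 0.6]]'

```text
clock: 40.05
tcp_pos: [0.489, -0.2944, 0.245]
tool_rot: [-3.137, -0.09, 0.003]
ft_force: [-0.0, 0.1, 0.0]
grip_width: 0.0681
```

Run:
```python
from h import *
im=snap('wrist','w13');to((.5176,-.406),.0103,.055)
```

```text
t 40.1 [ 0.4891 -0.2943  0.2455] psi 0.0579 F [-0.7  0.  -1. ] g 0.0684 shift [0.223 1.137 2.349] turn z 0.0009
```

View pics/w13.png

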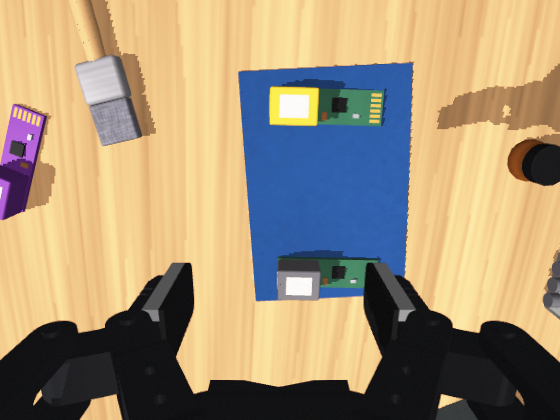

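The remaining waiting module is at (299,286), not knocked, and the reference is in place.

Run:
```python
from h import *
p=ray('w13',[(299,286)],.039);print(p.round(4));to(p[0,:2],.0103,.055)
```

```text
[[ 0.5169 -0.4063  0.039 ]]
t 40.1 [ 0.4891 -0.2943  0.2455] psi 0.0579 F [-0.7  0.  -1. ] g 0.0684 shift [0.216 1.14  2.349] turn z 0.0009
```

Emit:
jog_arm --deltas '[[[0.1, 0.4, 0.3], [0, 0, 0], 0.6], [[0.21, 0.8, 0.6], [0, 0, 0], 0.6], [[0.21, 0.95, 0.9], [0, 0, 0], 0.6], [[0.21, 0.95, 1], [0, 0, 0], 0.6], [[0.21, 0.95, 1], [0, 0, 0], 0.6]]'

```text
clock: 40.72
tcp_pos: [0.5154, -0.3879, 0.1462]
tool_rot: [-3.138, -0.091, 0.002]
ft_force: [0.0, 0.6, -0.7]
grip_width: 0.0685
```

Run:
```python
from h import *
p=ray('w13',[(299,286)],.039);to(p[0,:2],.0103,.055)
```

```text
t 40.7 [ 0.5154 -0.3879  0.1462] psi 0.058 F [ 0.   0.6 -0.7] g 0.0685 shift [0.006 0.187 1.359] turn z 0.0009
```

Emit:
jog_arm --deltas '[[[0, 0.18, 0.4], [0, 0, 0], 0.6], [[0, 0.18, 0.8], [0, 0, 0], 0.6], [[0, 0.18, 0.8], [0, 0, 0], 0.6]]'

```text
clock: 41.1
tcp_pos: [0.5152, -0.4052, 0.0648]
tool_rot: [-3.136, -0.091, 0.006]
ft_force: [0.1, 0.9, 0.1]
grip_width: 0.0684
```

Emit:
jog_arm --deltas '[[[0, 0, 0.3], [0, 0, 0], 0.6], [[0, 0, 0.5], [0, 0, 0], 0.6], [[0, 0, 0.55], [0, 0, 0], 0.6], [[0, 0, 0.55], [0, 0, 0], 0.3], [[0, 0, 0.55], [0, 0, 0], 0.1], [[0, 0, 0.55], [0, 0, 0], -1], [[0, 0, 0.55], [0, 0, 0], -1], [[0, 0, 0.55], [0, 0, 0], -1], [[0, 0, 0.55], [0, 0, 0], -1]]'

```text
clock: 42.22
tcp_pos: [0.5173, -0.4089, 0.0134]
tool_rot: [3.138, 0.089, 0.003]
ft_force: [-0.5, -0.4, 6.7]
grip_width: 0.043
```

Emit:
jog_arm --deltas '[[[0, 0, -0.1], [0, 0, 0], -1], [[0, 0, -0.3], [0, 0, 0], -1], [[0, 0, -0.6], [0, 0, 0], -1], [[0, 0, -1], [0, 0, 0], -1], [[0, 0, -1], [0, 0, 0], -1]]'

```text
clock: 42.85
tcp_pos: [0.5189, -0.4103, 0.1178]
tool_rot: [3.134, 0.089, 0.01]
ft_force: [-0.0, 0.1, -1.4]
grip_width: 0.0428
```

Emit:
jog_arm --deltas '[[[-0.1, -0.3, -0.2], [0, 0, 0.01], -1], [[-0.4, -0.6, -0.3], [0, 0, 0.02], -1], [[-0.5, -1, -0.3], [0, 0, 0.04], -1], [[-0.5, -1, -0.3], [0, 0, 0.04], -1]]'

```text
clock: 43.35
tcp_pos: [0.4595, -0.308, 0.1409]
tool_rot: [-3.138, 0.106, 0.003]
ft_force: [0.9, -1.5, -1.5]
grip_width: 0.0426
```

Emit:
jog_arm --deltas '[[[0, -0.3, 0], [0, 0, 0], -1], [[0, -0.6, 0], [0, 0, 0], -1], [[-0.1, -1, 0], [0, 0, 0], -1], [[-0.1, -1, 0], [0, 0, 0], -1]]'

```text
clock: 43.85
tcp_pos: [0.4574, -0.2086, 0.1412]
tool_rot: [-3.139, 0.104, 0.002]
ft_force: [0.4, -0.0, -0.8]
grip_width: 0.0428
```

Emit:
jog_arm --deltas '[[[0, -0.3, 0], [0, 0, 0], -1], [[0, -0.6, 0], [0, 0, 0], -1], [[0, -1, 0], [0, 0, 0], -1], [[0, -1, 0], [0, 0, 0], -1], [[0, -1, 0], [0, 0, 0], -1]]'

```text
clock: 44.48
tcp_pos: [0.4652, -0.1117, 0.1419]
tool_rot: [3.139, -0.108, 0.001]
ft_force: [0.6, -0.9, -1.8]
grip_width: 0.0429
```

Run:
```python
from h import *
x=np.array([np.cos(.07),-np.sin(.07)])
to(np.array([.532,-.0444])-.055*x,.11,-.07)
```

```text
t 44.5 [ 0.4652 -0.1117  0.1419] psi -0.0685 F [ 0.6 -0.9 -1.8] g 0.0429 shift [ 0.07  -0.718  0.319] turn z 0.0005
```

Emit:
jog_arm --deltas '[[[0.07, -0.3, 0], [0, 0, 0], -1], [[0.07, -0.6, 0.1], [0, 0, 0], -1], [[0.07, -0.69, 0.3], [0, 0, 0], -1], [[0.07, -0.69, 0.5], [0, 0, 0], -1], [[0.07, -0.69, 0.6], [0, 0, 0], -1], [[0.07, -0.69, 0.6], [0, 0, 0], -1]]'

```text
clock: 45.22
tcp_pos: [0.4761, -0.0431, 0.0812]
tool_rot: [-3.14, 0.11, 0.002]
ft_force: [-0.3, -0.2, -1.0]
grip_width: 0.0428
```

Run:
```python
from h import *
im=snap('wrist','w14')
to((.532,-.0468),.0519,-.07)
```

```text
t 45.3 [ 0.4766 -0.0431  0.0819] psi -0.0699 F [-0.4  0.4 -0.8] g 0.043 shift [ 0.555 -0.002  0.3  ] turn z 0.0
```

View pics/w14.png

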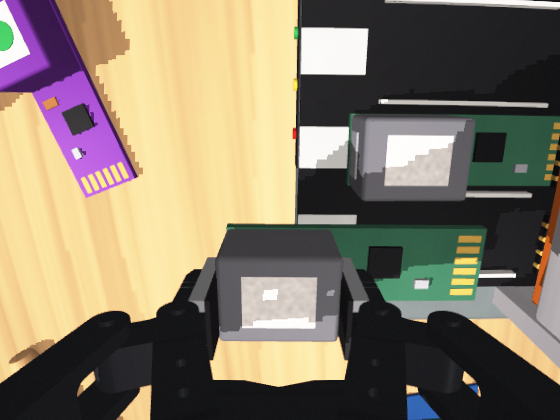

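Emit:
jog_arm --deltas '[[[0, 0, 0.15], [0, 0, 0], -1], [[0, 0, 0.25], [0, 0, 0], -1], [[0, 0, 0.3], [0, 0, 0], -1], [[0.08, 0, 0.3], [0, 0, 0], -1], [[0.16, 0, 0.3], [0, 0, 0], -1], [[0.24, 0, 0.3], [0, 0, 0], -1], [[0.32, 0, 0.3], [0, 0, 0], -1], [[0.4, 0, 0.3], [0, 0, 0], -1], [[0.46, 0, 0.3], [0, 0, 0], -1], [[0.5, 0, 0.305], [0, 0, 0], -1], [[0.53, 0, 0.31], [0, 0, 0], -1], [[0.54, 0, 0.315], [0, 0, 0], -1], [[0.54, 0, 0.315], [0, 0, 0], -1]]'

```text
clock: 46.9
tcp_pos: [0.5302, -0.046, 0.0504]
tool_rot: [-3.14, 0.108, -0.0]
ft_force: [-0.5, 0.1, 0.7]
grip_width: 0.043
```

Run:
```python
from h import *
to((.532,-.0468),.0504,-.07)
```

```text
t 46.9 [ 0.5302 -0.046   0.0504] psi -0.0689 F [-0.5  0.1  0.7] g 0.043 shift [0.018 0.006 0.   ] turn z 0.0004
```

Emit:
jog_arm --deltas '[[[0.015, 0, 0.01], [0, 0, 0], -1], [[0.025, 0, 0.01], [0, 0, 0], -1], [[0.035, 0, 0.01], [0, 0, 0], -1], [[0.035, 0, 0.01], [0, 0, 0], -1]]'

```text
clock: 47.4
tcp_pos: [0.5317, -0.0462, 0.0504]
tool_rot: [-3.14, 0.107, 0.007]
ft_force: [-15.4, 0.4, 17.5]
grip_width: 0.0427
```

Emit:
jog_arm --deltas '[[[-0.02, 0, 0], [0, 0, 0], -1], [[-0.02, 0, 0], [0, 0, 0], 0.5], [[-0.02, 0, 0], [0, 0, 0], 0.5], [[-0.02, 0, 0], [0, 0, 0], 0.5], [[-0.02, 0, -0.3], [0, 0, 0], 0.5], [[-0.02, 0, -0.8], [0, 0, 0], 0.6], [[-0.02, 0, -1], [0, 0, 0], 0.6], [[-0.02, 0, -1], [0, 0, 0], 0.6]]'

```text
clock: 48.4
tcp_pos: [0.5333, -0.0465, 0.1512]
tool_rot: [3.139, -0.108, 0.007]
ft_force: [0.8, -0.4, -0.1]
grip_width: 0.0685
```

Emit:
jog_arm --deltas '[[[0, 0, -0.4], [0, 0, 0], 0], [[0, 0, -0.6], [0, 0, 0], 0], [[0, 0, -0.6], [0, 0, 0], -1], [[0, 0, -0.6], [0, 0, 0], -1], [[0, 0, -0.6], [0, 0, 0], -1]]'

```text
clock: 49.02
tcp_pos: [0.5307, -0.0459, 0.2072]
tool_rot: [-3.139, 0.108, 0.005]
ft_force: [0.9, -0.8, -0.2]
grip_width: -0.0002
```

Run:
```python
from h import *
im=snap('wrist','w15')
to((.56,-.111),.2,1.501)
yw=-.07;x=np.array([np.cos(yw),np.sin(yw),0]);pv=np.array([0.61624571,-0.1139064,.0904])
for t in np.arange(.75,1.15,.1):print(round(t-.25,2),proj('w15',pv-.065*np.cos(t)*x+[0,0,.065*np.sin(t)])[0].round(1))
```

```text
t 49.1 [ 0.5309 -0.046   0.2076] psi -0.0689 F [-0.  -0.6  0.4] g 0.0003 shift [0.335 0.629 0.075] turn z -0.4997
0.5 [343.3 312.2]
0.6 [351.7 316. ]
0.7 [361.  319.5]
0.8 [371.  322.7]
```

View pics/w15.png

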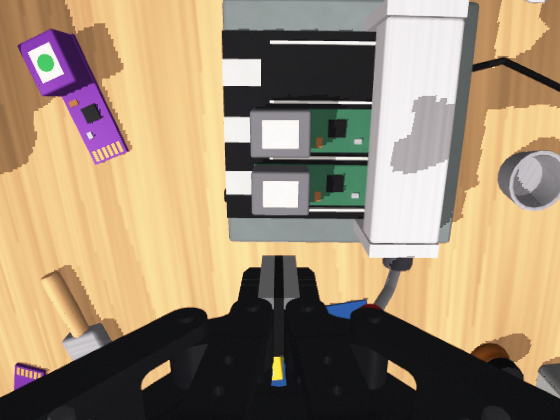

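Both modules are square in slots 1 and 2, tongues under the bar. Knob still up by the hub at (399,262). I'll push the lever down with shut fingers.

Emit:
jog_arm --deltas '[[[0.5, 0.3, 0], [0, 0, 0], -1], [[0.885, 0.6, 0], [0, 0, 0], -1], [[0.885, 0.6, 0], [0, 0, 0], -1], [[0.885, 0.6, 0.2], [0, 0, 0], -1], [[0.885, 0.6, 0.2], [0, 0, 0], -1]]'

```text
clock: 49.7
tcp_pos: [0.6135, -0.1107, 0.186]
tool_rot: [-3.138, 0.107, 0.009]
ft_force: [0.5, -0.4, 0.3]
grip_width: 0.0002
```

Run:
```python
from h import *
im=snap('wrist','w16')
to((.615,-.112),.149,-.07); to((.585,-.110),.128)
print('cases',ray('w15',[(280,134),(279,190)],.076).round(4))
im=im.astype(int);m=(im[...,2]>110)&(im[...,1]<70)&(im[...,0]<70);n,l,st,c=cv2.connectedComponentsWithStats(m.astype(np.uint8));print([(c[i].round(1),st[i]) for i in range(1,n) if st[i,4]>30])
yw=-.07;x=np.array([np.cos(yw),np.sin(yw),0]);pv=np.array([0.61624571,-0.1139064,.0904])
for t in np.arange(.75,1.15,.1):print(round(t-.25,2),proj('w16',pv-.065*np.cos(t)*x+[0,0,.065*np.sin(t)])[0].round(1))
```

```text
t 49.8 [ 0.6142 -0.1109  0.1873] psi -0.0681 F [-0.1  0.7  0.1] g 0.0001 shift [0.01  0.01  0.383] turn z 0.0006
t 49.8 [ 0.6142 -0.1109  0.1873] psi -0.0681 F [-0.1  0.7  0.1] g 0.0001 shift [-0.29   0.011  0.595] turn z None
cases [[ 5.354e-01 -1.000e-04  7.600e-02]
 [ 5.318e-01 -4.100e-02  7.600e-02]]
[(array([221. , 246.1]), array([203, 228,  38,  36, 982], dtype=int32)), (array([413.6, 320.8]), array([410, 318,   9,   7,  37], dtype=int32))]
0.5 [196.  238.1]
0.6 [202.8 241.2]
0.7 [211. 244.]
0.8 [220.3 246.6]
```

Emit:
jog_arm --deltas '[[[0.03, 0.01, 0.2], [0, 0, 0], -1], [[0.03, 0.01, 0.37], [0, 0, 0], -1], [[0, 0.01, 0.38], [0, 0, 0], -1], [[-0.05, 0.01, 0.41], [0, 0, 0], -1], [[-0.1, 0.01, 0.45], [0, 0, 0], -1], [[-0.15, 0.01, 0.48], [0, 0, 0], -1], [[-0.2, 0.01, 0.52], [0, 0, 0], -1], [[-0.25, 0.01, 0.55], [0, 0, 0], -1], [[-0.29, 0.01, 0.59], [0, 0, 0], -1], [[-0.29, 0.01, 0.59], [0, 0, 0], -1]]'

```text
clock: 51.0
tcp_pos: [0.5862, -0.111, 0.1297]
tool_rot: [-3.139, 0.108, 0.002]
ft_force: [0.4, -0.3, 0.1]
grip_width: 0.0
```

Run:
```python
from h import *
im=snap('wrist','w17')
to((.563,-.110),.16); to((.5534,-.1095),.1135)
im=im.astype(int);m=(im[...,2]>110)&(im[...,1]<70)&(im[...,0]<70);n,l,st,c=cv2.connectedComponentsWithStats(m.astype(np.uint8));print([(c[i].round(1),st[i]) for i in range(1,n) if st[i,4]>30])
yw=-.07;x=np.array([np.cos(yw),np.sin(yw),0]);pv=np.array([0.61624571,-0.1139064,.0904])
for t in np.arange(.25,1.15,.1):print(round(t-.25,2),proj('w17',pv-.065*np.cos(t)*x+[0,0,.065*np.sin(t)])[0].round(1))
```

```text
t 51.0 [ 0.5863 -0.111   0.1297] psi -0.069 F [1.  0.1 0.1] g 0.0003 shift [-0.233  0.006 -0.303] turn z None
t 51.0 [ 0.5863 -0.111   0.1297] psi -0.069 F [1.  0.1 0.1] g 0.0003 shift [-0.329  0.008  0.162] turn z None
[(array([225.5, 279.1]), array([ 208,  259,   39,   43, 1199], dtype=int32))]
0.0 [207.6 255.2]
0.1 [209.3 260.6]
0.2 [212.7 266.2]
0.3 [217.7 272. ]
0.4 [224.5 277.7]
0.5 [233.3 283.4]
0.6 [243.9 288.9]
0.7 [256.4 294.1]
0.8 [270.6 298.9]
```

Emit:
jog_arm --deltas '[[[0.05, 0, -0.1], [0, 0, 0], -1], [[0.05, 0, -0.45], [0, 0, 0], -1], [[-0.22, 0, -0.45], [0, 0, 0], -1], [[-0.22, 0, -0.3], [0, 0, 0], -1], [[-0.22, 0, -0.1], [0, 0, 0], -1], [[-0.25, 0, -0.05], [0, 0, 0], -1], [[-0.28, 0, 0.01], [0, 0, 0], -1], [[-0.31, 0, 0.07], [0, 0, 0], -1], [[-0.32, 0, 0.1], [0, 0, 0], -1], [[-0.33, 0, 0.14], [0, 0, 0], -1], [[-0.33, 0, 0.18], [0, 0, 0], -1], [[-0.33, 0, 0.18], [0, 0, 0], -1]]'

```text
clock: 52.55
tcp_pos: [0.5535, -0.1088, 0.1132]
tool_rot: [-3.14, 0.108, 0.003]
ft_force: [-7.4, 0.8, 13.5]
grip_width: 0.0003
```

Run:
```python
from h import *
to((.5534,-.1095),.1135)
```

```text
t 52.5 [ 0.5535 -0.1088  0.1132] psi -0.0687 F [-7.4  0.8 13.5] g 0.0003 shift [-0.     0.007 -0.003] turn z None
```

Emit:
jog_arm --deltas '[[[0, 0, 0.03], [0, 0, 0], -1], [[0, 0, 0.05], [0, 0, 0], -1], [[0, 0, 0.05], [0, 0, 0], -1], [[0, 0, 0], [0, 0, 0], -1], [[0, 0, -0.4], [0, 0, 0], -1], [[-0.2, 0, -1], [0, 0, 0], -1], [[-0.3, 0, -1], [0, 0, 0], -1]]'

```text
clock: 53.42
tcp_pos: [0.5269, -0.1077, 0.2175]
tool_rot: [3.137, -0.108, 0.014]
ft_force: [0.7, -0.4, -0.3]
grip_width: 0.0002
```

Emit:
jog_arm --deltas '[[[-0.2, -0.2, -0.4], [0, 0, 0], -1], [[-0.3, -0.5, -0.6], [0, 0, 0], -1], [[-0.3, -0.5, -0.6], [0, 0, 0], -1], [[-0.3, -0.5, -0.6], [0, 0, 0], -1]]'

```text
clock: 53.92
tcp_pos: [0.4973, -0.055, 0.2708]
tool_rot: [-3.14, 0.107, 0.003]
ft_force: [0.8, -0.1, -0.8]
grip_width: 0.0002
```

Run:
```python
from h import *
im=snap('wrist','w18'); to((.5,0),.3)
im=im.astype(int);m=(im[...,2]>110)&(im[...,1]<70)&(im[...,0]<70);n,l,st,c=cv2.connectedComponentsWithStats(m.astype(np.uint8));print([(c[i].round(1),st[i]) for i in range(1,n) if st[i,4]>30])
yw=-.07;x=np.array([np.cos(yw),np.sin(yw),0]);pv=np.array([0.61624571,-0.1139064,.0904])
for t in np.arange(.15,.65,.1):print(round(t-.25,2),proj('w18',pv-.065*np.cos(t)*x+[0,0,.065*np.sin(t)])[0].round(1))
snap('top','t18');snap('scene','s18')
```

```text
t 54.0 [ 0.4972 -0.0552  0.2705] psi -0.0691 F [-1.2  1.4 -0.1] g 0.0002 shift [-0.01  -0.552 -0.295] turn z None
[(array([51. ,  0.9]), array([43,  0, 15,  4, 34], dtype=int32)), (array([345.9, 242.5]), array([336, 233,  22,  20, 348], dtype=int32)), (array([477.7, 320.8]), array([472, 312,  13,  21, 117], dtype=int32))]
-0.1 [343.7 240.7]
0.0 [346.4 243.3]
0.1 [349.9 246. ]
0.2 [354.2 248.7]
0.3 [359.3 251.3]
```

View pics/w18.png

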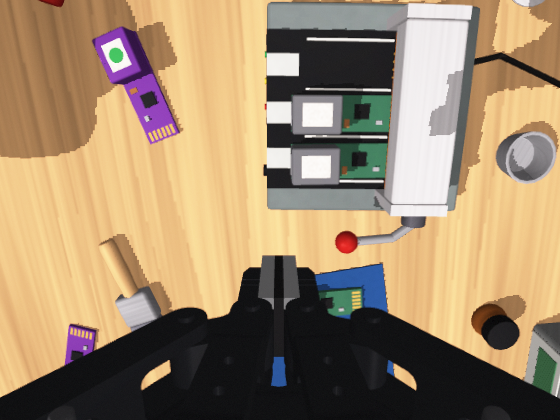

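Lever is down (ball at (346,242), predicted (346,243) for 0 rad) and both modules are home. One final overview.

```bash
python3 -c "
import cv2
a=cv2.imread('pics/t18.png');cv2.imwrite('pics/t18b.png',cv2.resize(a[70:360],(800,414),interpolation=cv2.INTER_CUBIC))"
```

```text
(no output)
```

View pics/t18b.png

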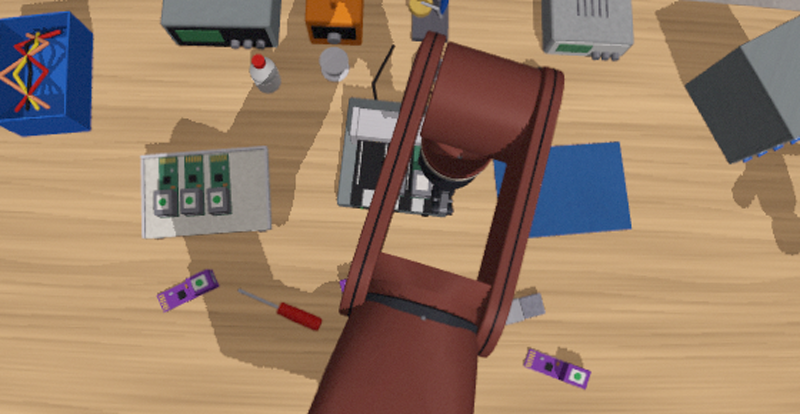

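The shelf row is intact at (163–220, 200), the bystanders are where they were, and the arm is clear of everything.

```bash
python3 -c "
from rig import *
print(sign_off())"
```

```text
the job is handed in; nothing more can be done
None
```

I finished the job and signed it off at about 54 s of the 210 s allowed; `sign_off()` gives no verdict.

**What was done**
- I raised the lever to its stop. The grip slipped off the knob at about 0.5 rad, so I pushed it the rest of the way with shut fingers.
- The two tested modules went onto the shelf beside the finished one.
- The two waiting modules are in the middle and right slots. Each was pushed against the rear stop until I felt 10–15 N.
- I then pushed the lever down.

**Last checks**
- **Lever:** the knob was within 1 px of where it should be at 0 rad.
- **Shelf row:** I measured case centres 89, 89 and 92 mm from the lip, against an allowed 83–106 mm. Neighbours are about 47 mm apart.
- **Loaded modules:** the case centres were within about 4 mm of their slot points. The right-hand one was the worse, 3.4 mm off sideways.
- **Bystanders and reference:** the reference was in place when I last saw it clearly, before loading the second module. The bystanders I could see in the final overview had not moved. The arm hid the reference and part of the bench in that overview.

I couldn't measure the bar's contact force on each module. I inferred it from the lever being fully down with both modules home. No check failed.

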